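Build the dummy column for setting the leak tester's clamp

TASK

Build the dummy column we use for setting the clamp height, on the black foam pad and one piece at a time from the bottom up: the bare grey metal disc on the middle of the pad, the white filter canister on the disc with its neck up, the grey plastic cap on the canister with its open side up, and last the brass coupler standing upright inside the cap. Keep the pieces centred one above the other. Leave the brass tee, the rubber ring and everything else where they lie.

Things in the scene. Friction and masses are not known exactly. Their poses are not given: they have to be found in the camera images.
- pad_spare_top (a point): Round black foam pad, 107 mm in diameter, 14 mm thick, lying flat on the worktop and stuck down (it does not move or give). The point is the centre of its upper face, 14 mm above the worktop. The column stands on it.
- spacer_c (a point): Loose bare grey metal disc, solid, 64 mm in diameter, 20 mm high, with a thin dark groove round its rim, lying flat; 0.16 kg. The point is its centre, 10 mm above its underside; z up.
- canister_c (a point): Loose white filter canister with a printed label, round body 68 mm in diameter, 58 mm high over all, standing upright; about 0.12 kg. Straight sides from 4 to 45 mm above its underside, then a sloping shoulder up to a neck about 30 mm across whose rim is the flat top at 58 mm. The point is on its axis, 29 mm above its underside; z up.
- pvc_cap_c (a point): Loose dark grey plastic end cap (a shallow round cup), 65 mm in diameter outside, 26 mm high, lying with its open side up; 0.07 kg. Inside it is about 50 mm across and its floor lies 6 mm above its underside. The point is on its axis, 13 mm above its underside; z up, out of the open side.
- coupler_c (a point): Loose brass quick coupler with a steel-coloured tip, a slim upright fitting 60 mm high, standing on its hexagon end; 0.09 kg. To the fingers it is a square bar 20 mm wide, its faces square to its own x and y axes. The point is on its axis, 30 mm above its underside; z up.
- tee_brass_c (a point): Loose brass tee, 52 mm long (its y axis), 22 mm wide, 35 mm high; not part of the column, to be left where it lies. The point is 17.5 mm above its underside.
- seal_ring_c (a point): Loose black rubber seal ring, 71 mm in diameter, 11 mm high; not part of the column, to be left where it lies. The point is at its centre, 5.5 mm above the worktop.
Things that resemble listed ones, but are neither listed nor needed, are in the scene too. There is more than one size of the part that bears coupler_c; the job needs the largest.

How it is judged:
On the way, in this order (a step that is already met when the one before it is completed fails the run):
1. the metal disc lies flat and centred on the foam pad (horizontal distance between spacer_c and pad_spare_top below 0.015 m and height (world z) of spacer_c between 0.02 and 0.028 m and angle between spacer_c's own z axis and vertical below 0.1 rad and linear speed of spacer below 0.02 m/s and angular speed of spacer below 0.2 rad/s), for 0.2 s.
2. the white canister stands centred on the metal disc (all of step 1 and horizontal distance between canister_c and spacer_c below 0.012 m and height (world z) of canister_c between 0.059 and 0.067 m and angle between canister_c's own z axis and vertical below 0.1 rad and linear speed of canister below 0.02 m/s and angular speed of canister below 0.2 rad/s), for 0.2 s.
3. the grey cap lies centred on the canister, open side up (all of step 2 and horizontal distance between pvc_cap_c and canister_c below 0.012 m and height (world z) of pvc_cap_c between 0.101 and 0.109 m and angle between pvc_cap_c's own z axis and vertical below 0.1 rad and linear speed of pvc_cap below 0.02 m/s and angular speed of pvc_cap below 0.2 rad/s), for 0.2 s.
4. the brass coupler stands upright inside the cap (all of step 3 and horizontal distance between coupler_c and pvc_cap_c below 0.015 m and height (world z) of coupler_c between 0.123 and 0.133 m and angle between coupler_c's own z axis and vertical below 0.1 rad and linear speed of coupler below 0.02 m/s and angular speed of coupler below 0.2 rad/s), for 0.2 s.
At the end, for the whole second after the job is handed in: Bottom to top: metal disc flat on the pad within 15 mm of its centre, canister on the disc within 12 mm, cap on the canister open side up within 12 mm, coupler on the floor of the cap within 15 mm of its centre; all upright (0.1 rad), at rest (all of step 4); the robot touches nothing.
It fails at once if the brass tee is shifted by more than 25 mm (distance of tee_brass_c from where it was at the start of the episode above 0.025 m).
It fails at once if the rubber ring is shifted by more than 25 mm (distance of seal_ring_c from where it was at the start of the episode above 0.025 m).
It also fails if it takes over 120 s, if anything falls off the work surface, if the arm or the gripper's body presses on something with over 40 N, if the wrist force passes 120 N, or if a joint passes its speed limit or range.

ROBOT

A 6-joint arm with a two-finger parallel gripper is mounted at the origin on the work surface; the furniture and walls round the work are solid. World frame = base frame: x ahead of the robot, y to its left, z up, the work surface at z = 0. Lengths are in m, angles in rad, forces in N, time in s.
With the tool pointing down it reaches from about 0.25 to 0.775 m from the base axis. Payload 8.9 kg.
Tool frame: the origin (TCP) lies midway between the tips of the shut fingers; the grasp point (between the pads) lies 19 mm behind it; z points along the fingers, y is the direction in which the jaws open and shut (so a half turn about z gives the same grasp; the last joint's range is limited). The gripper opens to 85 mm and grips with 20 to 120 N. Pads are 22 mm wide; open, the fingers measure 114 mm over their backs; the gripper's body (76 mm by 85 mm) begins 54 mm behind the grasp point. The pads swing forward as they close: fully open they stand 13 mm farther back than shut.
Start: joints at [1.103, 0.291, -0.153, 1.127, 0, 1.431], TCP at [0.17, 0.497, 0.231] pointing down, gripper open.
Joint ranges: [-2.52, 2.52], [-0.91, 1.74], [-1.3, 1.37], [-1.96, 2.02], [-1.52, 1.47], [-3.14, 3.14]. Speed limits (rad/s): [2.22, 2.22, 2.79, 3.14, 3.14, 3.14].

INTERFACE

Orientations are given as [roll, pitch, yaw] about the fixed x, y, z axes, in that order (R = Rz(yaw) Ry(pitch) Rx(roll)).
In Python, from station import arm gives the robot as it stands.
- The arm moves only by the tool apply_moves, never from a script. Its argument "plan" is a list of rows, each an object of numbers: "ax", "ay", "az": the turn, a rotation vector about the world's x, y, z in degrees; "x", "y", "z": the shift along the world's x, y, z in mm; "claw": the closure, from -1 (fully open) to 1 (shut), so that 0 is half open. A call has 1 to 8 rows; each row shifts and turns the pose as measured when the row begins; what a row does not reach is not made up. A row lasts 1/10 s, in which the tool goes at most 50 mm and 8.59 degrees, less where a joint would pass 70% of its speed; a pose out of reach is approached as far as the arm can. A call is refused whole if a number of a shift passes 50 or a number of a turn 8.59, either way. A call with a gripper value outside its range is refused whole. The fingers move at their own pace and stop on an object; "newtons" is the grip in N (left out, the last holds). Time passes only in rows, so rows that do not move let the fingers close. It gives the time, the measured TCP pose, the force and the opening at its end, in the units of the state.
- arm.read_state(): the state, without advancing time (a new reading comes with each control period).
- arm.read_camera(name): name is "side" or "top" or "wrist"; returns (picture, depth): 384x512x3 uint8, red, green, blue; 384x512 float32, m along the optical axis (not along the pixel's ray), 0 where there is no reading.
- arm.camera_info(name): a dict with "camera_matrix" (3x3 intrinsics, pixels), "camera_from_world" (4x4, takes a point from world to camera coordinates); the wrist camera has in their place "T_tool_cam" (4x4, takes a point from camera to tool coordinates, whose origin is the TCP and whose axes are the flange's). Camera axes: x right, y up, looking along -z (the intrinsics and any distortion apply to the point x, -y, -z); pixel columns grow to the right and rows downward; lengths in m; the calibration is good to about 2 mm. A picture is of the moment at which its call begins: read the wrist's pose just before it. camera_info takes no time and is no camera call.
- arm.sign_off(): hands the job in, once; it reports no verdict.
Trained networks look in the newest picture that a camera, given by its name, has taken for a name from the list of things; names that differ only in an ending like _2 or _b are one class to them, and where a whole thing is asked for, a point or a joint stands for the part that bears it (a point fixed in the world has none). Each returns a list of dicts, best first, with "conf" (0 to 1); they miss things now and then, are a little off and sometimes report something else, mostly with a low value. They report only what shows in the picture. A call takes as long as a camera call. They do not tell look-alikes from the thing itself.
- arm.find_in(query, camera): "position" ([column, row] in pixels, amid what is visible of it).
The state is a dict: "time_s": time; "joint_positions": joint angles; "joint_vel": joint speeds; "joint_efforts": joint torques, N m; "tool_pos": TCP position; "tcp_rot": TCP orientation; "ft_force": force on the tool from outside, world axes, zero at the start; "ft_torque": the same for the moment, N m; "width": opening from 0.0 (shut) to 1.0 (fully open).
Only numpy, scipy, OpenCV 4.12 (cv2) and the standard library are available. Lean on these libraries where they do the work, as an engineer would, in place of code of your own. Each camera call takes 0.05 s, during which the arm holds its last target. There are 200 camera calls.

## Working session

There is one attempt and no reset: what is moved stays moved. The work goes in short steps, Python scripts to look and compute and a tool call to move; the robot and the scene stay as the last step left them, time stands still between calls to the robot, and variables do not carry over. Pictures are saved under pics/ and viewed, about 12 in all and at most 16, crops included, and the job is handed in when it is done.

Besides the shell and the picture viewer there is one more tool, called after ">>>" as a command line: name --argument value ..., lists and objects as JSON in quotes. apply_moves: Moves the arm, as the interface text tells. Its arguments: {"type":"object","properties":{"plan":{"type":"array"},"newtons":{"type":"number"}},"required":["plan"]}

```bash
mkdir -p pics; ls; cat > h.py <<'E'
import numpy as np, cv2
from station import arm
from scipy.spatial.transform import Rotation as R
def cam(n):
    s=arm.read_state(); rgb,d=arm.read_camera(n); i=arm.camera_info(n); K=np.array(i["camera_matrix"])
    if n=="wrist":
        T=np.eye(4); T[:3,:3]=R.from_euler('xyz',s["tcp_rot"]).as_matrix() if np.size(s["tcp_rot"])==3 else np.array(s["tcp_rot"]).reshape(3,3)
        T[:3,3]=s["tool_pos"]; W=T@np.array(i["T_tool_cam"])
    else: W=np.linalg.inv(np.array(i["camera_from_world"]))
    return rgb,d,K,W,i
def cloud(d,K,W):
    v,u=np.mgrid[:d.shape[0],:d.shape[1]]
    P=np.stack([(u-K[0,2])/K[0,0]*d,-(v-K[1,2])/K[1,1]*d,-d],-1)
    return P@W[:3,:3].T+W[:3,3]
def save(n,rgb): cv2.imwrite("pics/"+n+".png",rgb[:,:,::-1])
E
python3 - <<'E'
from h import *
s=arm.read_state(); print(s)
for n in ("top","side"):
    rgb,d,K,W,i=cam(n); save(n+"0",rgb); print(n,[k for k in i],K.tolist(),W.round(3).tolist(), {k:v for k,v in i.items() if 'dist' in k})
    P=cloud(d,K,W); np.save(n+"P.npy",P)
    for q in ["pad_spare_top","spacer_c","canister_c","pvc_cap_c","coupler_c","tee_brass_c","seal_ring_c"]:
        for r in arm.find_in(q,n)[:5]:
            u,v=np.round(r["position"]).astype(int); print(n,q,round(r["conf"],2),u,v,P[v,u].round(3))
E
```

```text
pics
{'time_s': 0.0, 'joint_positions': array([ 1.10266256e+00,  2.91292227e-01, -1.54120310e-01,  1.12664395e+00,
        2.83710910e-05,  1.43149693e+00]), 'joint_vel': array([ 0.00056029,  0.00068994, -0.00131976, -0.0019067 , -0.00057588,
       -0.0007    ]), 'joint_efforts': array([-1.00431724e-03, -5.37141895e+01,  3.31365931e+01,  1.59165548e-02,
       -2.60405704e-04,  3.03470827e-06]), 'tool_pos': array([0.16934373, 0.49650449, 0.23072831]), 'tcp_rot': array([-3.14034864e+00, -2.03068844e-04,  2.81275814e+00]), 'ft_force': array([-0.38016208,  0.33337416,  0.48475113]), 'ft_torque': array([ 0.03983293, -0.03308098,  0.0604722 ]), 'width': 0.9983039893767527}
top ['camera_matrix', 'camera_from_world'] [[356.6136070311021, 0.0, 250.00768790584056], [0.0, 356.6136070311021, 186.2022056815345], [0.0, 0.0, 1.0]] [[-0.016, 0.984, -0.18, 0.404], [-0.999, -0.01, 0.036, 0.055], [0.033, 0.18, 0.983, 0.886], [0.0, 0.0, 0.0, 1.0]] {}
top pad_spare_top 0.93 226 205 [0.516 0.083 0.017]
top spacer_c 0.93 168 206 [0.515 0.223 0.021]
top canister_c 0.82 171 152 [0.641 0.213 0.053]
top pvc_
[... 164 characters left out ...]
8 216 [ 0.488 -0.146  0.003]
side ['camera_matrix', 'camera_from_world'] [[486.6137745880885, 0.0, 254.41629558650547], [0.0, 486.6137745880885, 185.1822048454943], [0.0, 0.0, 1.0]] [[-1.0, 0.02, -0.021, 0.573], [-0.029, -0.684, 0.729, 0.671], [0.0, 0.729, 0.684, 0.646], [0.0, 0.0, 0.0, 1.0]] {}
side pad_spare_top 0.65 297 222 [0.515 0.091 0.015]
side spacer_c 0.71 300 288 [0.516 0.232 0.02 ]
side canister_c 0.7 214 278 [0.646 0.241 0.052]
side canister_c 0.18 281 168 [ 0.543 -0.024  0.04 ]
side pvc_cap_c 0.92 214 172 [ 0.674 -0.045  0.007]
side coupler_c 0.57 282 168 [ 0.541 -0.026  0.038]
side tee_brass_c 0.56 220 218 [0.65  0.093 0.023]
side seal_ring_c 0.63 295 147 [ 0.512 -0.122  0.013]
```

```bash
python3 - <<'E'
import cv2
a=cv2.imread("pics/top0.png");cv2.imwrite("pics/top1.png",cv2.resize(a[100:300,100:400],(800,533),interpolation=3))
a=cv2.imread("pics/side0.png");cv2.imwrite("pics/side1.png",cv2.resize(a[80:340,120:460],(784,600),interpolation=3))
E
```

```text
(no output)
```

View pics/top1.png

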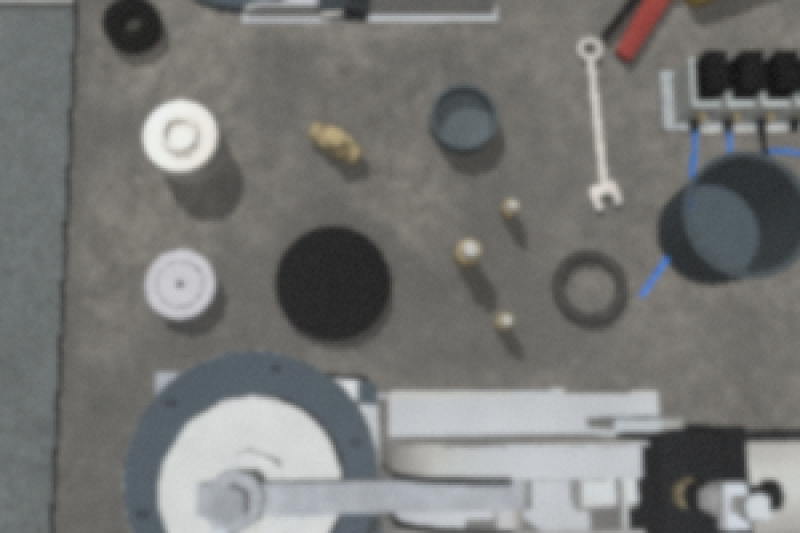

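View pics/side1.png

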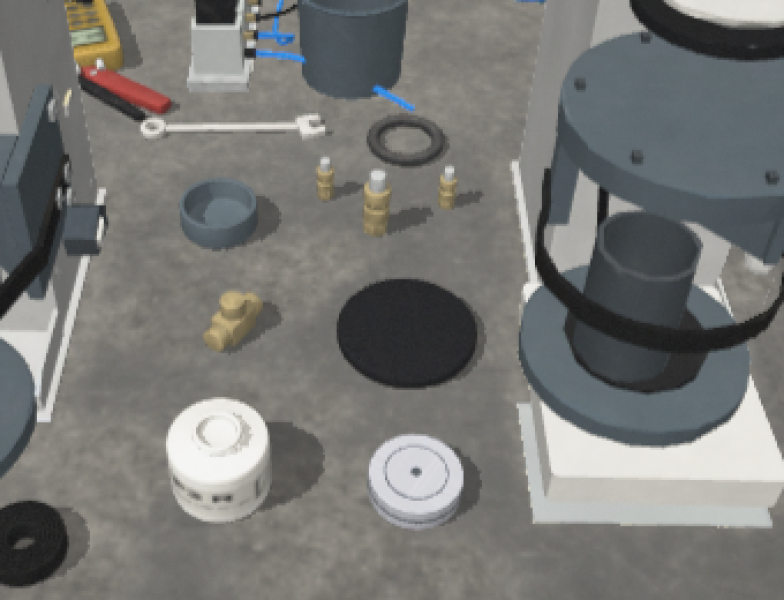

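The top view shows the disc at (168,206), canister (168,151), pad (226,206), cap (273,144), tee (226,154) and ring (321,208). There are three couplers: a large one at (276,194) and small ones at (291,178) and (289,220). The middle one is clearly tallest and thickest in the side view, so that's the one the job needs.

The other lookalikes are the big blue-grey cup at the right and the cup inside the machine, both too large to be the cap, plus a black ring roll. Next I'll measure centres and obstacle heights.

```bash
python3 - <<'E'
from h import *
for n in ("top","side"):
    P=np.load(n+"P.npy").reshape(-1,3)
    for nm,c,r,lo,hi in [("pad",(.515,.087),.07,.009,.03),("disc",(.515,.227),.05,.014,.03),("can",(.643,.222),.06,.035,.07),("cantop",(.643,.222),.03,.052,.07),("cap",(.675,-.04),.05,.02,.04),("coup",(.532,-.035),.03,.02,.09),("couptop",(.532,-.035),.03,.045,.09),("s1",(.58,-.07),.03,.015,.09),("s2",(.48,-.07),.03,.015,.09),("tee",(.64,.087),.05,.012,.05),("table",(.58,.02),.03,-.02,.01)]:
        q=P[(np.hypot(P[:,0]-c[0],P[:,1]-c[1])<r)&(P[:,2]>lo)&(P[:,2]<hi)]
        if len(q)<4: print(n,nm,len(q));continue
        (x,y),rr=cv2.minEnclosingCircle(q[:,:2].astype(np.float32))
        print(n,nm,len(q),"circ",round(x,4),round(y,4),"D",round(2*rr,4),"mean",q.mean(0).round(4),"zmax",q[:,2].max().round(3), "zmed",np.median(q[:,2]).round(4))
P=np.concatenate([np.load(n+"P.npy").reshape(-1,3) for n in("top","side")])
P=P[(P[:,2]>-.1)]
xs=np.arange(.2,.86,.04);ys=np.arange(.42,-.3,-.04)
print("y\\x",xs.round(2))
for y in ys:
    print("%5.2f"%y,[int(1000*np.percentile(P[(abs(P[:,0]-x)<.02)&(abs(P[:,1]-y)<.02)][:,2],97)) if ((abs(P[:,0]-x)<.02)&(abs(P[:,1]-y)<.02)).sum()>3 else None for x in xs])
E
```

```text
top pad 1457 circ 0.5149 0.0861 D 0.1068 mean [0.5143 0.0857 0.014 ] zmax 0.019 zmed 0.014
top disc 540 circ 0.5136 0.224 D 0.0641 mean [0.5135 0.2236 0.0204] zmax 0.027 zmed 0.0205
top can 643 circ 0.6449 0.2217 D 0.0696 mean [0.6426 0.22   0.051 ] zmax 0.061 zmed 0.0509
top cantop 190 circ 0.6433 0.2223 D 0.0574 mean [0.6438 0.222  0.055 ] zmax 0.061 zmed 0.054
top cap 153 circ 0.67 -0.0389 D 0.0662 mean [ 0.6705 -0.0388  0.0255] zmax 0.03 zmed 0.0259
top coup 84 circ 0.537 -0.0375 D 0.0225 mean [ 0.535  -0.0359  0.0481] zmax 0.063 zmed 0.0472
top couptop 64 circ 0.5377 -0.0375 D 0.0219 mean [ 0.5363 -0.0371  0.0529] zmax 0.063 zmed 0.0496
top s1 36 circ 0.5795 -0.0785 D 0.0135 mean [ 0.5792 -0.0778  0.0329] zmax 0.044 zmed 0.0333
top s2 35 circ 0.4746 -0.0694 D 0.0143 mean [ 0.4748 -0.0688  0.0328] zmax 0.045 zmed 0.033
top tee 174 circ 0.6469 0.0824 D 0.0531 mean [0.6453 0.0823 0.0244] zmax 0.04 zmed 0.0216
top table 428 circ 0.5798 0.02 D 0.06 mean [5.797e-01 2.010e-02 1.000e-04] zmax 0.005 zmed 0.0001
side pad 2213 circ 0.5169 0.0899 D 0.1078 mean [0.517  0.0938 0.0148] zmax 0.
[... 1767 characters left out ...]
.06 [86, 220, 391, 408, 401, 885, 160, 16, 16, 16, 3, 35, 3, 98, 394, 394, None]
 0.02 [262, 265, 456, 456, 457, 451, 3, 3, 14, 3, 2, 3, 2, 2, 400, 370, None]
-0.02 [295, 297, 460, 460, 460, 459, 2, 2, 59, 56, 3, 27, 27, 21, 335, 394, None]
-0.06 [275, None, 460, 460, 460, 459, 3, 39, 46, 35, 34, 27, 27, 3, 326, 352, 330]
-0.10 [None, None, 333, 416, 483, 415, 2, 3, 9, 3, 3, 3, 3, 3, 3, 3, 3]
-0.14 [None, None, None, 414, 437, 414, 3, 13, 13, 10, 7, 3, 2, 5, 7, 2, 3]
-0.18 [72, 107, None, 406, 405, 406, 3, 12, 13, 3, 10, 8, 8, 11, 13, 9, 3]
-0.22 [61, 104, 1, 401, 401, 401, 3, 3, 100, 100, 100, 3, 58, 50, 15, 14, 12]
-0.26 [31, 96, 3, 400, 465, 399, 3, 3, 101, 9, 101, 49, 100, 99, 3, 29, 29]
```

```bash
python3 - <<'E'
import cv2,numpy as np
a=cv2.imread("pics/top0.png");b=cv2.imread("pics/side0.png")
cv2.imwrite("pics/both.png",cv2.resize(np.hstack([a,b]),(800,300),interpolation=cv2.INTER_AREA))
E
```

```text
(no output)
```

View pics/both.png

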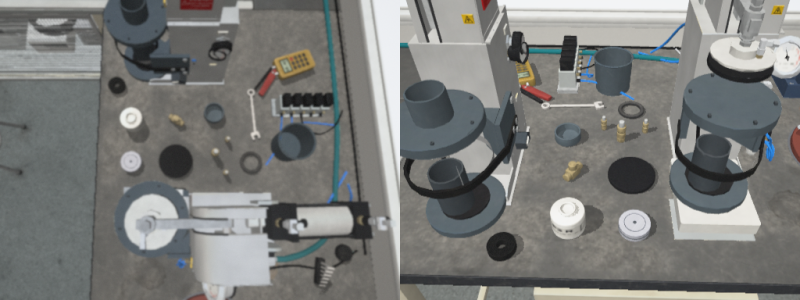

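```bash
python3 - <<'E'
from station import arm
import station,inspect
print([x for x in dir(arm) if x[0]!='_'])
E
```

```text
['PlanningError', 'camera_info', 'find_in', 'read_camera', 'read_state', 'sign_off']
```

The machine at x 0.28–0.44 stands up to 0.46 m high, between the base and the work. I'll learn the link geometry from a few free-space moves first, then plan a clear path for the arm.

>>> apply_moves --plan '[{"z":50},{"z":50},{"z":50},{"z":50},{"z":50},{"z":50},{"z":50},{"z":50}]'

```text
schema error: expected keys ax, ay, az, x, y, z, claw
```

```bash
cat > log.py <<'E'
from station import arm
import json
s=arm.read_state(); r=[list(map(float,s[k])) for k in("joint_positions","tool_pos","tcp_rot")]
open("kin.jsonl","a").write(json.dumps(r)+"\n"); print([[round(a,3) for a in b] for b in r], s["time_s"], s["ft_force"].round(1), round(s["width"],3))
E
python3 log.py
```

```text
[[1.103, 0.291, -0.153, 1.127, -0.0, 1.432], [0.17, 0.497, 0.231], [-3.142, 0.0, 2.813]] 0.8 [-0.8 -0.2 -0.2] 1.001
```

>>> apply_moves --plan '[{"x":50},{"x":50},{"x":50},{"x":50},{"x":50},{"x":50}]'

```text
schema error: expected keys ax, ay, az, x, y, z, claw
```

```bash
python3 log.py
```

```text
[[1.103, 0.291, -0.153, 1.127, -0.0, 1.432], [0.17, 0.497, 0.231], [-3.142, 0.0, 2.813]] 0.8 [-0.8 -0.2 -0.2] 1.001
```

>>> apply_moves --plan '[{"ax":0,"ay":0,"az":0,"x":0,"y":0,"z":50,"claw":-1},{"ax":0,"ay":0,"az":0,"x":0,"y":0,"z":50,"claw":-1},{"ax":0,"ay":0,"az":0,"x":0,"y":0,"z":50,"claw":-1},{"ax":0,"ay":0,"az":0,"x":0,"y":0,"z":50,"claw":-1}]'

```text
time_s: 1.2
tool_pos: [0.1668, 0.4914, 0.4283]
tcp_rot: [-3.127, -0.002, 2.813]
ft_force: [0.0, 1.2, 1.0]
width: 0.997
```

```bash
python3 log.py
```

```text
[[1.103, 0.277, 0.339, 1.647, 0.0, 1.432], [0.167, 0.491, 0.428], [-3.127, -0.002, 2.813]] 1.2 [0.  1.2 1. ] 0.997
```

>>> apply_moves --plan '[{"ax":0,"ay":0,"az":0,"x":50,"y":0,"z":0,"claw":-1},{"ax":0,"ay":0,"az":0,"x":50,"y":0,"z":0,"claw":-1},{"ax":0,"ay":0,"az":0,"x":50,"y":0,"z":0,"claw":-1},{"ax":0,"ay":0,"az":0,"x":50,"y":0,"z":0,"claw":-1},{"ax":0,"ay":0,"az":0,"x":50,"y":0,"z":0,"claw":-1},{"ax":0,"ay":0,"az":0,"x":50,"y":0,"z":0,"claw":-1}]'

```text
time_s: 1.8
tool_pos: [0.454, 0.4934, 0.44]
tcp_rot: [3.139, 0.002, 2.822]
ft_force: [0.2, 1.0, 0.6]
width: 1.003
```

```bash
python3 log.py
```

```text
[[0.718, 0.696, 1.064, 1.935, 0.0, 1.038], [0.454, 0.493, 0.44], [3.139, 0.002, 2.822]] 1.8 [0.2 1.  0.6] 1.003
```

>>> apply_moves --plan '[{"ax":0,"ay":0,"az":0,"x":0,"y":0,"z":-50,"claw":-1},{"ax":0,"ay":0,"az":0,"x":0,"y":0,"z":-50,"claw":-1},{"ax":0,"ay":0,"az":0,"x":0,"y":0,"z":-50,"claw":-1}]'

```text
time_s: 2.1
tool_pos: [0.4758, 0.5054, 0.3123]
tcp_rot: [3.106, 0.022, 2.815]
ft_force: [0.7, 0.9, -0.8]
width: 0.995
```

```bash
python3 log.py; python3 - <<'E'
from h import *
rgb,d,K,W,i=cam("side"); save("side2",rgb); rgb,d,K,W,i=cam("wrist"); save("w0",rgb)
save("sw",np.hstack([cv2.imread("pics/side2.png"),cv2.imread("pics/w0.png")])[:, :, ::-1]); 
a=cv2.imread("pics/sw.png"); cv2.imwrite("pics/sw.png",cv2.resize(a,(800,300),interpolation=3)); print(i)
E
```

```text
[[0.711, 0.589, 0.521, 1.461, -0.001, 1.037], [0.476, 0.505, 0.312], [3.106, 0.022, 2.815]] 2.1 [ 0.7  0.9 -0.8] 0.995
{'camera_matrix': array([[331.65375085,   0.        , 258.36145031],
       [  0.        , 331.65375085, 190.73094535],
       [  0.        ,   0.        ,   1.        ]]), 'T_tool_cam': array([[-2.40847896e-04,  9.47131789e-01,  3.20844691e-01,
         8.25476801e-02],
       [ 9.99999969e-01,  2.06165321e-04,  1.42069232e-04,
        -6.67412086e-04],
       [ 6.84112372e-05,  3.20844715e-01, -9.47131809e-01,
        -1.42810796e-01],
       [ 0.00000000e+00,  0.00000000e+00,  0.00000000e+00,
         1.00000000e+00]])}
```

View pics/sw.png

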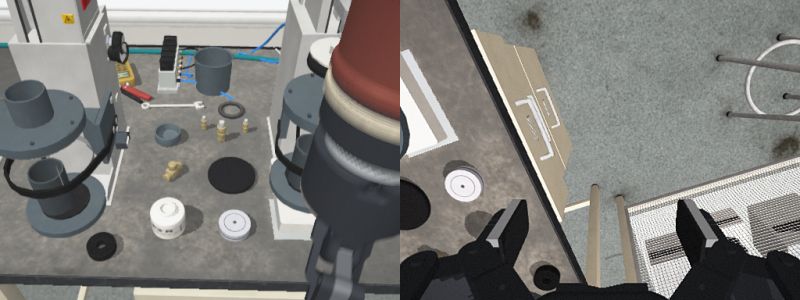

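Moves lag slightly, so I'll add settle rows. Next I'll tilt the wrist once to identify the tool length.

>>> apply_moves --plan '[{"ax":-5.2,"ay":6,"az":0,"x":0,"y":0,"z":0,"claw":-1},{"ax":-5.2,"ay":6,"az":0,"x":0,"y":0,"z":0,"claw":-1},{"ax":-5.2,"ay":6,"az":0,"x":0,"y":0,"z":0,"claw":-1},{"ax":0,"ay":0,"az":0,"x":0,"y":0,"z":0,"claw":-1}]'

```text
time_s: 2.6
tool_pos: [0.4633, 0.4941, 0.3018]
tcp_rot: [-2.935, -0.121, 2.804]
ft_force: [0.1, 0.6, -1.7]
width: 1.001
```

```bash
python3 log.py
```

```text
[[0.71, 0.942, 1.142, 2.009, -0.0, 1.035], [0.463, 0.494, 0.302], [-2.935, -0.121, 2.804]] 2.6 [ 0.1  0.6 -1.7] 1.001
```

>>> apply_moves --plan '[{"ax":5.2,"ay":-6,"az":0,"x":0,"y":0,"z":0,"claw":-1},{"ax":5.2,"ay":-6,"az":0,"x":0,"y":0,"z":0,"claw":-1},{"ax":5.2,"ay":-6,"az":0,"x":0,"y":0,"z":0,"claw":-1},{"ax":0,"ay":0,"az":0,"x":-50,"y":-50,"z":0,"claw":-1},{"ax":0,"ay":0,"az":0,"x":-50,"y":-50,"z":0,"claw":-1},{"ax":0,"ay":0,"az":0,"x":0,"y":0,"z":0,"claw":-1}]'

```text
time_s: 3.2
tool_pos: [0.3976, 0.4292, 0.3182]
tcp_rot: [3.099, 0.024, 2.818]
ft_force: [1.6, 0.9, -0.0]
width: 0.997
```

```bash
python3 log.py; cat > kin.py <<'E'
import json,numpy as np
from scipy.optimize import least_squares
D=[json.loads(l) for l in open("kin.jsonl")]
from scipy.spatial.transform import Rotation as R
def fk(p,j):
    rs,a,b,bp,L,lo,z0,wo=p; ph=j[1]-j[2]; t=ph+j[3]  # t=pi/2 => tool down
    r=rs+a*np.sin(j[1])+b*np.cos(ph)-bp*np.sin(ph)+L*np.cos(t)+wo*np.sin(t)
    z=z0+a*np.cos(j[1])-b*np.sin(ph)-bp*np.cos(ph)-L*np.sin(t)+wo*np.cos(t)
    c,s=np.cos(j[0]),np.sin(j[0]); return np.array([c*r-s*lo,s*r+c*lo,z])
f=lambda p:np.concatenate([fk(p,j)-np.array(x) for j,x,_ in D]+[(np.array(p)-P0)*1e-3])
P0=np.array([0,.35,.3,0,.25,.07,.3,0])
def fit():
    r=least_squares(f,P0); return r.x,f(r.x)[:-8]
if __name__=="__main__":
    p,e=fit(); print(dict(zip("rs a b bp L lo z0 wo".split(),p.round(4)))); print((e*1000).round(1).reshape(-1,3))
E
python3 kin.py
```

```text
[[0.698, 0.338, 0.139, 1.322, 0.001, 1.021], [0.398, 0.429, 0.318], [3.099, 0.024, 2.818]] 3.2 [ 1.6  0.9 -0. ] 0.997
{'rs': np.float64(-0.0), 'a': np.float64(0.5098), 'b': np.float64(0.3854), 'bp': np.float64(-0.06), 'L': np.float64(0.4436), 'lo': np.float64(0.0729), 'z0': np.float64(0.2979), 'wo': np.float64(0.0)}
[[-0.   0.   0. ]
 [-0.   0.   0. ]
 [-0.   0.  -0. ]
 [ 0.  -0.   0. ]
 [-0.1  0.1  0. ]
 [-0.1  0.1 -0. ]
 [ 0.2 -0.3 -0. ]]
```

The model fits to 0.3 mm. Next I'll check the forearm, wrist and gripper clearances at each target.

```bash
cat >> kin.py <<'E'
def ik(p,x,q0=(0.3,.5,.3,1.3)):
    g=lambda q:np.concatenate([fk(p,[q[0],q[1],q[2],q[3]])-x,[q[1]-q[2]+q[3]-np.pi/2]])
    return least_squares(g,q0).x
E
python3 - <<'E'
from kin import *
p,_=fit(); rs,a,b,bp,L,lo,z0,wo=p
for nm,x,y,z in [("disc",.514,.226,.01),("can",.645,.223,.02),("cap",.671,-.037,.01),("coup",.538,-.035,.03),("pad disc",.516,.088,.03),("pad top",.516,.088,.14),("pad top hi",.516,.088,.3)]:
    q=ik(p,np.array([x,y,z])); ph=q[1]-q[2]
    E=np.array([a*np.sin(q[1]),z0+a*np.cos(q[1])]); Wr=np.array([E[0]+b*np.cos(ph)-bp*np.sin(ph),E[1]-b*np.sin(ph)-bp*np.cos(ph)])
    C=E+np.array([-bp*np.sin(ph),-bp*np.cos(ph)])
    zz=[round(float(np.interp(r,[C[0],Wr[0]],[C[1],Wr[1]])),3) for r in (.3,.36,.42,.46)]
    print(nm,q.round(2),"elbow",E.round(3),"wrist",Wr.round(3),"z at r=.30,.36,.42,.46",zz)
P=np.concatenate([np.load(n+"P.npy").reshape(-1,3) for n in("top","side")])
print("back machine xmin by y / z>0.03")
for y in np.arange(.24,-.14,-.03):
    for lo_,hi in ((.04,.12),(.12,.25),(.25,.5)):
        q=P[(abs(P[:,1]-y)<.015)&(P[:,0]>.708)&(P[:,2]>lo_)&(P[:,2]<hi)]; 
        q2=P[(abs(P[:,1]-y)<.015)&(P[:,0]<.47)&(P[:,2]>lo_)&(P[:,2]<hi)]
        print(round(y,2),(lo_,hi),len(q),q[:,0].min().round(3) if len(q) else None,"| front xmax",np.percentile(q2[:,0],99).round(3) if len(q2) else None)
q=P[(P[:,0]>.25)&(P[:,0]<.45)&(P[:,1]>-.3)&(P[:,1]<.3)&(P[:,2]>.47)];print(len(q),q[:10].round(3))
E
```

```text
disc [ 0.28  0.58 -0.35  0.64] elbow [0.277 0.726] wrist [0.557 0.454] z at r=.30,.36,.42,.46 [0.762, 0.715, 0.636, 0.582]
can [0.23 0.75 0.04 0.86] elbow [0.348 0.671] wrist [0.679 0.464] z at r=.30,.36,.42,.46 [0.716, 0.716, 0.687, 0.653]
cap [-0.16  0.74 -0.01  0.82] elbow [0.345 0.673] wrist [0.668 0.454] z at r=.30,.36,.42,.46 [0.717, 0.717, 0.685, 0.648]
coup [-0.2   0.51 -0.4   0.66] elbow [0.251 0.742] wrist [0.534 0.474] z at r=.30,.36,.42,.46 [0.776, 0.699, 0.621, 0.569]
pad disc [ 0.03  0.49 -0.44  0.64] elbow [0.241 0.747] wrist [0.518 0.474] z at r=.30,.36,.42,.46 [0.768, 0.687, 0.606, 0.552]
pad top [ 0.03  0.36 -0.31  0.9 ] elbow [0.179 0.775] wrist [0.518 0.584] z at r=.30,.36,.42,.46 [0.756, 0.709, 0.661, 0.63]
pad top hi [ 0.03  0.26 -0.01  1.3 ] elbow [0.131 0.791] wrist [0.518 0.744] z at r=.30,.36,.42,.46 [0.805, 0.788, 0.771, 0.76]
back machine xmin by y / z>0.03
0.24 (0.04, 0.12) 0 None | front xmax None
0.24 (0.12, 0.25) 3132 0.795 | front xmax None
0.24 (0.25, 0.5) 0 None | front xmax None
0.21 (0.04, 0.12) 1161 0.842 | front xmax 0.408
0.21 (0.12, 0.25) 2779
[... 1102 characters left out ...]
12, 0.25) 606 0.74 | front xmax 0.41
-0.03 (0.25, 0.5) 1836 0.74 | front xmax 0.41
-0.06 (0.04, 0.12) 276 0.778 | front xmax 0.41
-0.06 (0.12, 0.25) 298 0.74 | front xmax 0.411
-0.06 (0.25, 0.5) 943 0.741 | front xmax 0.41
-0.09 (0.04, 0.12) 0 None | front xmax 0.41
-0.09 (0.12, 0.25) 0 None | front xmax 0.411
-0.09 (0.25, 0.5) 0 None | front xmax 0.41
-0.12 (0.04, 0.12) 0 None | front xmax 0.41
-0.12 (0.12, 0.25) 0 None | front xmax 0.41
-0.12 (0.25, 0.5) 0 None | front xmax 0.41
915 [[0.404 0.055 0.886]
 [0.404 0.055 0.886]
 [0.404 0.055 0.886]
 [0.404 0.055 0.886]
 [0.404 0.055 0.886]
 [0.404 0.055 0.886]
 [0.404 0.055 0.886]
 [0.404 0.055 0.886]
 [0.404 0.055 0.886]
 [0.404 0.055 0.886]]
```

Forearm and wrist stay well above the press, at z≥0.55 against 0.46. I'll point the camera to +y (yaw 90°, jaws along x) to keep clear of both machines, and go above the disc.

>>> apply_moves --plan '[{"ax":0,"ay":0,"az":-8.5,"x":16,"y":-20,"z":-8,"claw":-1},{"ax":0,"ay":0,"az":-8.5,"x":16,"y":-25,"z":-8,"claw":-1},{"ax":0,"ay":0,"az":-8.5,"x":16,"y":-25,"z":-8,"claw":-1},{"ax":0,"ay":0,"az":-8.5,"x":16,"y":-25,"z":-8,"claw":-1},{"ax":0,"ay":0,"az":-8.5,"x":16,"y":-25,"z":-8,"claw":-1},{"ax":0,"ay":0,"az":-8.5,"x":16,"y":-25,"z":-8,"claw":-1},{"ax":0,"ay":0,"az":-8.5,"x":16,"y":-25,"z":-8,"claw":-1},{"ax":0,"ay":0,"az":-8.5,"x":16,"y":-20,"z":-8,"claw":-1}]'

```text
time_s: 4.0
tool_pos: [0.5328, 0.2389, 0.2903]
tcp_rot: [3.02, 0.03, 1.616]
ft_force: [1.1, 0.3, -0.8]
width: 1.001
```

```bash
cat > look.py <<'E'
import sys
from h import *
def look(name):
    rgb,d,K,W,i=cam("wrist"); save(name,rgb); P=cloud(d,K,W); s=arm.read_state()
    print("t",s["time_s"],"tcp",np.round(s["tool_pos"],4),"rot",np.round(s["tcp_rot"],3),"w",round(s["width"],3),"F",s["ft_force"].round(1)); return rgb,P.reshape(-1,3),K,W
def circ(P,c,r,lo,hi,nm=""):
    q=P[(np.hypot(P[:,0]-c[0],P[:,1]-c[1])<r)&(P[:,2]>lo)&(P[:,2]<hi)]
    if len(q)<10: print(nm,"few",len(q)); return
    x0,x1=np.percentile(q[:,0],[.5,99.5]);y0,y1=np.percentile(q[:,1],[.5,99.5])
    (x,y),rr=cv2.minEnclosingCircle(q[:,:2].astype(np.float32))
    print(nm,len(q),"circ",round(x,4),round(y,4),"D",round(2*rr,4),"box mid",round((x0+x1)/2,4),round((y0+y1)/2,4),"size",round(x1-x0,4),round(y1-y0,4),"z",np.median(q[:,2]).round(4))
E
python3 - <<'E'
from look import *
rgb,P,K,W=look("w1")
circ(P,(.514,.225),.05,.014,.03,"disc");circ(P,(.515,.088),.07,.009,.03,"pad");circ(P,(.645,.223),.05,.035,.07,"can")
E
```

```text
t 4.05 tcp [0.5349 0.2366 0.2895] rot [3.02  0.032 1.605] w 1.001 F [ 2.  -2.1 -0.5]
disc 1995 circ 0.516 0.226 D 0.0638 box mid 0.5158 0.2264 size 0.0601 0.0613 z 0.0203
pad 3967 circ 0.5167 0.0882 D 0.1069 box mid 0.5169 0.0894 size 0.1012 0.1015 z 0.0139
can 2415 circ 0.6468 0.2238 D 0.0685 box mid 0.6459 0.2243 size 0.0647 0.0649 z 0.0509
```

View pics/w1.png

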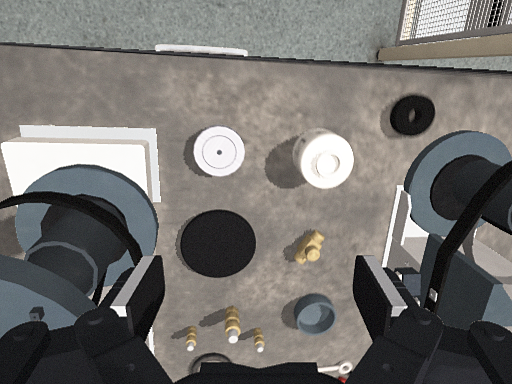

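The wrist view shows the disc at (219,152), canister (325,160), pad (218,243), tee (310,247), cap (314,313) and the three couplers at about (232,325). Its positions agree with the fixed cameras. I'll level the tool and descend onto the disc.

```bash
cat > d.py <<'E'
import sys
from h import *
x,y,z,yaw=map(float,sys.argv[1:5])
s=arm.read_state(); Rc=R.from_euler('xyz',s["tcp_rot"]); Rt=R.from_euler('xyz',[np.pi,0,np.radians(yaw)])
print("shift mm",((np.array([x,y,z])-s["tool_pos"])*1000).round(1),"turn deg",np.degrees((Rt*Rc.inv()).as_rotvec()).round(1),"tcp",s["tool_pos"].round(4),"w",round(s["width"],3),"F",s["ft_force"].round(1),"t",s["time_s"])
E
python3 d.py .516 .226 .1 90
```

```text
shift mm [ -18.9  -10.6 -189.5] turn deg [ 1.7  7.  -2.1] tcp [0.5349 0.2366 0.2895] w 1.001 F [ 2.  -2.1 -0.5] t 4.05
```

>>> apply_moves --plan '[{"ax":1.7,"ay":7,"az":-2.1,"x":-19,"y":-11,"z":-40,"claw":-1},{"ax":0,"ay":0,"az":0,"x":0,"y":0,"z":-45,"claw":-1},{"ax":0,"ay":0,"az":0,"x":0,"y":0,"z":-45,"claw":-1},{"ax":0,"ay":0,"az":0,"x":0,"y":0,"z":-30,"claw":-1},{"ax":0,"ay":0,"az":0,"x":0,"y":0,"z":0,"claw":-1}]'

```text
time_s: 4.55
tool_pos: [0.5252, 0.2275, 0.1448]
tcp_rot: [3.101, -0.015, 1.568]
ft_force: [-0.6, 0.3, 0.3]
width: 1.003
```

```bash
python3 d.py .516 .226 .005 90; python3 - <<'E'
from look import *
rgb,P,K,W=look("w2")
circ(P,(.516,.226),.045,.014,.03,"disc")
E
```

```text
shift mm [  -9.2   -1.5 -139.8] turn deg [-0.9  2.4  0.2] tcp [0.5252 0.2275 0.1448] w 1.003 F [-0.6  0.3  0.3] t 4.55
t 4.6 tcp [0.5264 0.228  0.1472] rot [ 3.098 -0.016  1.569] w 1.002 F [ 0.5 -0.5  0.6]
disc 4257 circ 0.5157 0.2259 D 0.064 box mid 0.5157 0.2264 size 0.0605 0.0609 z 0.0204
```

>>> apply_moves --plan '[{"ax":-0.9,"ay":2.4,"az":0.2,"x":-9,"y":-2,"z":-35,"claw":-1},{"ax":0,"ay":0,"az":0,"x":-1,"y":0,"z":-35,"claw":-1},{"ax":0,"ay":0,"az":0,"x":0,"y":0,"z":-30,"claw":-1},{"ax":0,"ay":0,"az":0,"x":0,"y":0,"z":-15,"claw":-1},{"ax":0,"ay":0,"az":0,"x":0,"y":0,"z":0,"claw":-1},{"ax":0,"ay":0,"az":0,"x":0,"y":0,"z":0,"claw":-1}]'

```text
time_s: 5.2
tool_pos: [0.5324, 0.2326, 0.053]
tcp_rot: [3.099, -0.012, 1.576]
ft_force: [0.4, -0.6, 0.1]
width: 0.997
```

```bash
python3 d.py .516 .226 .00 90
```

```text
shift mm [-16.4  -6.6 -53. ] turn deg [-0.7  2.4 -0.3] tcp [0.5324 0.2326 0.053 ] w 0.997 F [ 0.4 -0.6  0.1] t 5.2
```

>>> apply_moves --plan '[{"ax":-0.7,"ay":2.4,"az":-0.3,"x":-16,"y":-7,"z":-15,"claw":-1},{"ax":0,"ay":0,"az":0,"x":-4,"y":-2,"z":-15,"claw":-1},{"ax":0,"ay":0.5,"az":0,"x":-2,"y":-1,"z":-10,"claw":-1}]'

```text
time_s: 5.5
tool_pos: [0.5133, 0.2235, 0.0181]
tcp_rot: [-3.14, -0.002, 1.571]
ft_force: [0.2, 0.3, 0.1]
width: 1.002
```

```bash
python3 d.py .516 .226 .00 90
```

```text
shift mm [  2.7   2.5 -18.1] turn deg [-0.1 -0.1 -0. ] tcp [0.5133 0.2235 0.0181] w 1.002 F [0.2 0.3 0.1] t 5.5
```

>>> apply_moves --plan '[{"ax":0,"ay":0,"az":0,"x":0,"y":0,"z":0,"claw":-1}]'

```text
time_s: 5.6
tool_pos: [0.5124, 0.2231, 0.0174]
tcp_rot: [-3.137, -0.001, 1.571]
ft_force: [-0.6, 0.7, 1.1]
width: 1.0
```

```bash
python3 d.py .516 .226 .00 90
```

```text
shift mm [  3.6   2.9 -17.4] turn deg [-0.1 -0.3 -0. ] tcp [0.5124 0.2231 0.0174] w 1.0 F [-0.6  0.7  1.1] t 5.6
```

>>> apply_moves --plan '[{"ax":0,"ay":0,"az":0,"x":3,"y":3,"z":-10,"claw":-1},{"ax":0,"ay":0,"az":0,"x":0,"y":0,"z":-7,"claw":-1},{"ax":0,"ay":0,"az":0,"x":0,"y":0,"z":0,"claw":-1}]'

```text
time_s: 5.9
tool_pos: [0.5164, 0.2264, -0.0002]
tcp_rot: [-3.137, -0.001, 1.57]
ft_force: [0.3, -0.4, -0.1]
width: 1.001
```

```bash
python3 d.py .516 .226 .00 90
```

```text
shift mm [-0.4 -0.4  0.2] turn deg [-0.1 -0.2  0. ] tcp [ 5.164e-01  2.264e-01 -2.000e-04] w 1.001 F [ 0.3 -0.4 -0.1] t 5.9
```

>>> apply_moves --plan '[{"ax":0,"ay":0,"az":0,"x":0,"y":0,"z":0,"claw":1},{"ax":0,"ay":0,"az":0,"x":0,"y":0,"z":0,"claw":1},{"ax":0,"ay":0,"az":0,"x":0,"y":0,"z":0,"claw":1},{"ax":0,"ay":0,"az":0,"x":0,"y":0,"z":0,"claw":1}]' --newtons 40

```text
time_s: 6.3
tool_pos: [0.5165, 0.2266, 0.0004]
tcp_rot: [-3.137, -0.001, 1.571]
ft_force: [-0.6, -0.5, -2.2]
width: 0.728
```

```bash
python3 d.py .516 .226 .00 90
```

```text
shift mm [-0.5 -0.6 -0.4] turn deg [-0.1 -0.2  0. ] tcp [5.165e-01 2.266e-01 4.000e-04] w 0.728 F [-0.6 -0.5 -2.2] t 6.3
```

>>> apply_moves --plan '[{"ax":0,"ay":0,"az":0,"x":0,"y":0,"z":20,"claw":1},{"ax":0,"ay":0,"az":0,"x":0,"y":0,"z":25,"claw":1},{"ax":0,"ay":0,"az":0,"x":0,"y":-30,"z":15,"claw":1},{"ax":0,"ay":0,"az":0,"x":0,"y":-40,"z":0,"claw":1},{"ax":0,"ay":0,"az":0,"x":0,"y":-40,"z":0,"claw":1},{"ax":0,"ay":0,"az":0,"x":0,"y":-20,"z":0,"claw":1},{"ax":0,"ay":0,"az":0,"x":0,"y":0,"z":0,"claw":1}]'

```text
time_s: 7.0
tool_pos: [0.5161, 0.093, 0.063]
tcp_rot: [-3.139, -0.0, 1.574]
ft_force: [0.3, 0.1, -1.7]
width: 0.731
```

```bash
python3 d.py .5168 .0885 .03 90
```

```text
shift mm [  0.7  -4.5 -33. ] turn deg [-0.  -0.1 -0.2] tcp [0.5161 0.093  0.063 ] w 0.731 F [ 0.3  0.1 -1.7] t 7.0
```

>>> apply_moves --plan '[{"ax":0,"ay":0,"az":0,"x":1,"y":-4,"z":-15,"claw":1},{"ax":0,"ay":0,"az":0,"x":0,"y":0,"z":-15,"claw":1},{"ax":0,"ay":0,"az":0,"x":0,"y":0,"z":0,"claw":1}]'

```text
time_s: 7.3
tool_pos: [0.5177, 0.0896, 0.0329]
tcp_rot: [-3.141, -0.001, 1.572]
ft_force: [-0.4, 0.9, -1.4]
width: 0.73
```

```bash
python3 d.py .5168 .0885 .0155 90
```

```text
shift mm [ -0.9  -1.1 -17.4] turn deg [-0.1 -0.  -0.1] tcp [0.5177 0.0896 0.0329] w 0.73 F [-0.4  0.9 -1.4] t 7.3
```

>>> apply_moves --plan '[{"ax":0,"ay":0,"az":0,"x":-1,"y":-1,"z":-9,"claw":1},{"ax":0,"ay":0,"az":0,"x":0,"y":0,"z":-7,"claw":1},{"ax":0,"ay":0,"az":0,"x":0,"y":0,"z":-1,"claw":1},{"ax":0,"ay":0,"az":0,"x":0,"y":0,"z":0,"claw":1}]'

```text
time_s: 7.7
tool_pos: [0.517, 0.0903, 0.0155]
tcp_rot: [-3.141, -0.002, 1.574]
ft_force: [0.5, -0.8, -1.6]
width: 0.73
```

```bash
python3 d.py .5168 .0885 .0145 90
```

```text
shift mm [-0.2 -1.8 -1. ] turn deg [-0.1 -0.  -0.2] tcp [0.517  0.0903 0.0155] w 0.73 F [ 0.5 -0.8 -1.6] t 7.7
```

>>> apply_moves --plan '[{"ax":0,"ay":0,"az":0,"x":0,"y":-2,"z":-1,"claw":1},{"ax":0,"ay":0,"az":0,"x":0,"y":0,"z":0,"claw":-0.8},{"ax":0,"ay":0,"az":0,"x":0,"y":0,"z":0,"claw":-0.8},{"ax":0,"ay":0,"az":0,"x":0,"y":0,"z":0,"claw":-0.8},{"ax":0,"ay":0,"az":0,"x":0,"y":0,"z":20,"claw":-1},{"ax":0,"ay":0,"az":0,"x":0,"y":0,"z":40,"claw":-1},{"ax":0,"ay":0,"az":0,"x":0,"y":0,"z":50,"claw":-1},{"ax":0,"ay":0,"az":0,"x":0,"y":0,"z":50,"claw":-1}]'

```text
time_s: 8.5
tool_pos: [0.5125, 0.0879, 0.1747]
tcp_rot: [-3.131, -0.002, 1.574]
ft_force: [1.9, -0.0, 0.2]
width: 0.999
```

```bash
python3 d.py .6465 .224 .12 90; python3 - <<'E'
from look import *
rgb,P,K,W=look("w3")
circ(P,(.517,.0885),.045,.026,.045,"disc");circ(P,(.517,.0885),.07,.009,.02,"pad");circ(P,(.646,.224),.05,.035,.07,"can")
E
```

```text
shift mm [134.  136.1 -54.7] turn deg [-0.1 -0.6 -0.2] tcp [0.5125 0.0879 0.1747] w 0.999 F [ 1.9 -0.   0.2] t 8.5
t 8.55 tcp [0.5163 0.0881 0.1828] rot [ 3.141e+00 -2.000e-03  1.574e+00] w 0.995 F [3.5 1.4 7.5]
disc 3886 circ 0.5172 0.0875 D 0.0642 box mid 0.517 0.088 size 0.0607 0.0613 z 0.0341
pad 5530 circ 0.5168 0.0873 D 0.1073 box mid 0.5168 0.0884 size 0.1025 0.1025 z 0.0139
can 4330 circ 0.6465 0.2213 D 0.0681 box mid 0.6456 0.2063 size 0.0651 0.0339 z 0.0508
```

The disc is centred on the pad within 1 mm, with its top at 34 mm. Next is the canister.

>>> apply_moves --plan '[{"ax":0,"ay":0,"az":0,"x":30,"y":30,"z":0,"claw":-1},{"ax":0,"ay":0,"az":0,"x":35,"y":35,"z":-10,"claw":-1},{"ax":0,"ay":0,"az":0,"x":35,"y":35,"z":-20,"claw":-1},{"ax":0,"ay":0,"az":0,"x":25,"y":25,"z":-20,"claw":-1},{"ax":0,"ay":0,"az":0,"x":0,"y":0,"z":0,"claw":-1}]'

```text
time_s: 9.05
tool_pos: [0.6452, 0.2149, 0.139]
tcp_rot: [3.129, -0.003, 1.571]
ft_force: [-0.5, -0.6, 0.7]
width: 0.998
```

```bash
python3 - <<'E'
from look import *
rgb,P,K,W=look("w4")
circ(P,(.646,.223),.05,.03,.07,"can");circ(P,(.646,.223),.018,.055,.07,"neck")
E
python3 d.py .6465 .224 .05 90; 
```

```text
t 9.1 tcp [0.6446 0.2138 0.1405] rot [ 3.128e+00 -3.000e-03  1.571e+00] w 1.002 F [-1.3 -1.1 -0.5]
can 6523 circ 0.6471 0.2237 D 0.0681 box mid 0.6472 0.2245 size 0.064 0.0649 z 0.0508
neck 794 circ 0.6467 0.223 D 0.0358 box mid 0.6465 0.2231 size 0.0329 0.0347 z 0.0575
shift mm [  1.9  10.2 -90.5] turn deg [-0.2  0.8  0. ] tcp [0.6446 0.2138 0.1405] w 1.002 F [-1.3 -1.1 -0.5] t 9.1
```

>>> apply_moves --plan '[{"ax":-0.2,"ay":0.8,"az":0,"x":2,"y":9,"z":-20,"claw":-1},{"ax":0,"ay":0,"az":0,"x":0,"y":0,"z":-25,"claw":-1},{"ax":0,"ay":0,"az":0,"x":0,"y":0,"z":0,"claw":-1}]'

```text
time_s: 9.4
tool_pos: [0.6464, 0.2216, 0.097]
tcp_rot: [3.141, 0.001, 1.57]
ft_force: [-1.3, 0.2, 0.0]
width: 0.997
```

```bash
python3 d.py .647 .2235 .004 90; 
```

```text
shift mm [  0.6   1.9 -93. ] turn deg [0.1 0.1 0.1] tcp [0.6464 0.2216 0.097 ] w 0.997 F [-1.3  0.2  0. ] t 9.4
```

>>> apply_moves --plan '[{"ax":0,"ay":0,"az":0,"x":1,"y":2,"z":-20,"claw":-1},{"ax":0,"ay":0,"az":0,"x":0,"y":0,"z":-25,"claw":-1},{"ax":0,"ay":0,"az":0,"x":0,"y":0,"z":-20,"claw":-1},{"ax":0,"ay":0,"az":0,"x":0,"y":0,"z":-15,"claw":-1},{"ax":0,"ay":0,"az":0,"x":0,"y":0,"z":0,"claw":-1}]'

```text
time_s: 9.9
tool_pos: [0.6496, 0.2208, 0.0244]
tcp_rot: [3.132, -0.0, 1.567]
ft_force: [-0.4, 0.4, -0.6]
width: 1.003
```

```bash
python3 d.py .647 .2235 .004 90; 
```

```text
shift mm [ -2.6   2.7 -20.4] turn deg [-0.   0.5  0.2] tcp [0.6496 0.2208 0.0244] w 1.003 F [-0.4  0.4 -0.6] t 9.9
```

>>> apply_moves --plan '[{"ax":0,"ay":0.5,"az":0,"x":-3,"y":3,"z":-12,"claw":-1},{"ax":0,"ay":0,"az":0,"x":0,"y":0,"z":-7,"claw":-1},{"ax":0,"ay":0,"az":0,"x":0,"y":0,"z":0,"claw":-1}]'

```text
time_s: 10.2
tool_pos: [0.648, 0.2239, 0.0076]
tcp_rot: [3.138, -0.001, 1.566]
ft_force: [-0.2, -0.5, 0.1]
width: 1.003
```

```bash
python3 d.py .647 .2235 .004 90; 
```

```text
shift mm [-1.  -0.4 -3.6] turn deg [-0.1  0.2  0.3] tcp [0.648  0.2239 0.0076] w 1.003 F [-0.2 -0.5  0.1] t 10.2
```

>>> apply_moves --plan '[{"ax":0,"ay":0,"az":0,"x":0,"y":0,"z":0,"claw":1},{"ax":0,"ay":0,"az":0,"x":0,"y":0,"z":0,"claw":1},{"ax":0,"ay":0,"az":0,"x":0,"y":0,"z":0,"claw":1},{"ax":0,"ay":0,"az":0,"x":0,"y":0,"z":0,"claw":1}]'

```text
time_s: 10.6
tool_pos: [0.649, 0.2243, 0.0092]
tcp_rot: [3.136, -0.002, 1.566]
ft_force: [0.4, -0.4, -1.3]
width: 0.768
```

```bash
python3 d.py .647 .2235 .004 90; 
```

```text
shift mm [-2.  -0.8 -5.2] turn deg [-0.1  0.3  0.2] tcp [0.649  0.2243 0.0092] w 0.768 F [ 0.4 -0.4 -1.3] t 10.6
```

>>> apply_moves --plan '[{"ax":0,"ay":0,"az":0,"x":0,"y":0,"z":25,"claw":1},{"ax":0,"ay":0,"az":0,"x":-2,"y":-1,"z":40,"claw":1},{"ax":0,"ay":0,"az":0,"x":-20,"y":-20,"z":35,"claw":1},{"ax":0,"ay":0,"az":0,"x":-30,"y":-30,"z":10,"claw":1},{"ax":0,"ay":0,"az":0,"x":-30,"y":-32,"z":0,"claw":1},{"ax":0,"ay":0,"az":0,"x":-30,"y":-32,"z":0,"claw":1},{"ax":0,"ay":0,"az":0,"x":-10,"y":-10,"z":0,"claw":1},{"ax":0,"ay":0,"az":0,"x":0,"y":0,"z":0,"claw":1}]'

```text
time_s: 11.4
tool_pos: [0.5215, 0.0958, 0.1223]
tcp_rot: [3.134, -0.001, 1.568]
ft_force: [0.7, -0.2, -1.4]
width: 0.763
```

```bash
python3 d.py .517 .0885 .06 90; 
```

```text
shift mm [ -4.5  -7.3 -62.3] turn deg [-0.   0.4  0.2] tcp [0.5215 0.0958 0.1223] w 0.763 F [ 0.7 -0.2 -1.4] t 11.4
```

>>> apply_moves --plan '[{"ax":0,"ay":0.4,"az":0.2,"x":-4,"y":-7,"z":-20,"claw":1},{"ax":0,"ay":0,"az":0,"x":-1,"y":-1,"z":-20,"claw":1},{"ax":0,"ay":0,"az":0,"x":-1,"y":-1,"z":-18,"claw":1},{"ax":0,"ay":0,"az":0,"x":0,"y":0,"z":0,"claw":1}]'

```text
time_s: 11.8
tool_pos: [0.519, 0.088, 0.0642]
tcp_rot: [3.136, -0.002, 1.572]
ft_force: [-0.5, -0.3, -1.1]
width: 0.766
```

```bash
python3 d.py .517 .0885 .043 90; 
```

```text
shift mm [ -2.    0.5 -21.2] turn deg [-0.1  0.3 -0. ] tcp [0.519  0.088  0.0642] w 0.766 F [-0.5 -0.3 -1.1] t 11.8
```

>>> apply_moves --plan '[{"ax":0,"ay":0.3,"az":0,"x":-2,"y":0,"z":-10,"claw":1},{"ax":0,"ay":0,"az":0,"x":0,"y":0,"z":-7,"claw":1},{"ax":0,"ay":0,"az":0,"x":0,"y":0,"z":-2,"claw":1},{"ax":0,"ay":0,"az":0,"x":0,"y":0,"z":0,"claw":1}]'

```text
time_s: 12.2
tool_pos: [0.5194, 0.0893, 0.0452]
tcp_rot: [3.139, -0.002, 1.573]
ft_force: [-0.4, -0.6, -1.5]
width: 0.768
```

```bash
python3 d.py .517 .0885 .043 90; 
```

```text
shift mm [-2.4 -0.8 -2.2] turn deg [-0.1  0.1 -0.1] tcp [0.5194 0.0893 0.0452] w 0.768 F [-0.4 -0.6 -1.5] t 12.2
```

>>> apply_moves --plan '[{"ax":0,"ay":0,"az":0,"x":-2,"y":-1,"z":-1,"claw":1},{"ax":0,"ay":0,"az":0,"x":0,"y":0,"z":-1,"claw":1},{"ax":0,"ay":0,"az":0,"x":0,"y":0,"z":0,"claw":1}]'

```text
time_s: 12.5
tool_pos: [0.5179, 0.0883, 0.0439]
tcp_rot: [3.138, -0.002, 1.573]
ft_force: [0.1, -0.6, -1.1]
width: 0.763
```

```bash
python3 d.py .517 .0885 .043 90; 
```

```text
shift mm [-0.9  0.2 -0.9] turn deg [-0.1  0.2 -0.1] tcp [0.5179 0.0883 0.0439] w 0.763 F [ 0.1 -0.6 -1.1] t 12.5
```

>>> apply_moves --plan '[{"ax":0,"ay":0,"az":0,"x":-1,"y":0,"z":-1,"claw":1},{"ax":0,"ay":0,"az":0,"x":0,"y":0,"z":-0.5,"claw":1},{"ax":0,"ay":0,"az":0,"x":0,"y":0,"z":0,"claw":-0.8},{"ax":0,"ay":0,"az":0,"x":0,"y":0,"z":0,"claw":-1},{"ax":0,"ay":0,"az":0,"x":0,"y":0,"z":0,"claw":-1},{"ax":0,"ay":0,"az":0,"x":0,"y":0,"z":25,"claw":-1},{"ax":0,"ay":0,"az":0,"x":0,"y":0,"z":35,"claw":-1},{"ax":0,"ay":0,"az":0,"x":0,"y":0,"z":35,"claw":-1}]'

```text
time_s: 13.3
tool_pos: [0.5134, 0.0881, 0.1364]
tcp_rot: [-3.138, -0.002, 1.573]
ft_force: [0.6, -0.7, -0.5]
width: 1.003
```

>>> apply_moves --plan '[{"ax":0,"ay":0,"az":0,"x":0,"y":0,"z":35,"claw":-1},{"ax":0,"ay":0,"az":0,"x":0,"y":0,"z":20,"claw":-1},{"ax":0,"ay":0,"az":0,"x":0,"y":0,"z":0,"claw":-1}]'

```text
time_s: 13.6
tool_pos: [0.5157, 0.0882, 0.1984]
tcp_rot: [3.138, -0.002, 1.573]
ft_force: [1.1, -0.8, -0.2]
width: 0.999
```

```bash
python3 - <<'E'
from look import *
rgb,P,K,W=look("w5")
circ(P,(.517,.0885),.05,.06,.11,"can");circ(P,(.517,.0885),.02,.0885,.11,"neck");circ(P,(.517,.0885),.07,.009,.02,"pad")
circ(P,(.671,-.037),.05,.02,.04,"cap")
E
python3 d.py .671 -.037 .12 90
```

```text
t 13.65 tcp [0.5152 0.0882 0.1971] rot [ 3.139e+00 -2.000e-03  1.573e+00] w 1.002 F [ 0.7  0.1 -0.2]
can 5377 circ 0.517 0.0883 D 0.068 box mid 0.5168 0.0889 size 0.0642 0.0652 z 0.0846
neck 703 circ 0.517 0.0875 D 0.0359 box mid 0.517 0.0876 size 0.0347 0.0347 z 0.0912
pad 3344 circ 0.5167 0.0876 D 0.1069 box mid 0.5167 0.1001 size 0.1035 0.0793 z 0.0138
cap 529 circ 0.6724 -0.0363 D 0.0659 box mid 0.675 -0.0326 size 0.0566 0.0558 z 0.0255
shift mm [ 155.8 -125.2  -77.1] turn deg [-0.1  0.1 -0.1] tcp [0.5152 0.0882 0.1971] w 1.002 F [ 0.7  0.1 -0.2] t 13.65
```

```bash
python3 - <<'E'
import numpy as np
for n in("top","side"):
    P=np.load(n+"P.npy").reshape(-1,3)
    for y in np.arange(.18,-.2,-.03):
        r=[]
        for lo in np.arange(.1,.9,.1):
            q=P[(abs(P[:,1]-y)<.015)&(P[:,0]>.6)&(P[:,0]<1.2)&(P[:,2]>lo)&(P[:,2]<lo+.1)]
            r.append(round(float(q[:,0].min()),3) if len(q) else None)
        print(n,round(y,2),r)
E
```

```text
top 0.18 [0.771, 0.78, None, None, None, None, None, None]
top 0.15 [0.761, 0.767, None, None, None, None, None, None]
top 0.12 [0.761, 0.767, None, None, None, None, None, None]
top 0.09 [0.736, 0.767, 0.77, 0.78, None, None, None, None]
top 0.06 [0.737, 0.767, 0.77, 0.776, None, None, None, None]
top 0.03 [0.765, 0.768, 0.77, 0.776, None, None, None, None]
top 0.0 [0.777, 0.747, 0.769, 0.776, None, None, None, None]
top -0.03 [0.775, 0.74, 0.769, 0.779, None, None, None, None]
top -0.06 [0.777, 0.74, 0.777, None, None, None, None, None]
top -0.09 [None, None, None, None, None, None, None, None]
top -0.12 [None, None, None, None, None, None, None, None]
top -0.15 [None, None, None, None, None, None, None, None]
top -0.18 [None, None, None, None, None, None, None, None]
side 0.18 [0.771, 0.782, None, None, None, None, None, None]
side 0.15 [0.763, 0.768, None, None, None, None, None, None]
side 0.12 [0.763, 0.769, None, None, None, None, None, None]
side 0.09 [0.739, 0.769, 0.772, 0.782, None, None, None, None]
side 0.06 [0.742, 0.769, 0.772, None, None, None, None, None]
side 0.03 [0.768, 0.774, 0.772, None, None, None, None, None]
side 0.0 [0.777, 0.747, 0.772, None, None, None, None, None]
side -0.03 [0.777, 0.742, 0.773, None, None, None, None, None]
side -0.06 [0.78, 0.743, 0.78, None, None, None, None, None]
side -0.09 [None, None, None, None, None, None, None, None]
side -0.12 [None, None, None, None, None, None, None, None]
side -0.15 [None, None, None, None, None, None, None, None]
side -0.18 [None, None, None, None, None, None, None, None]
```

>>> apply_moves --plan '[{"ax":0,"ay":0,"az":0,"x":25,"y":-30,"z":0,"claw":-1},{"ax":0,"ay":0,"az":0,"x":35,"y":-35,"z":0,"claw":-1},{"ax":0,"ay":0,"az":0,"x":30,"y":-35,"z":0,"claw":-1},{"ax":0,"ay":0,"az":0,"x":20,"y":-15,"z":0,"claw":-1},{"ax":0,"ay":0,"az":0,"x":0,"y":0,"z":0,"claw":-1}]'

```text
time_s: 14.15
tool_pos: [0.6254, -0.0303, 0.1904]
tcp_rot: [-3.137, -0.003, 1.576]
ft_force: [-0.5, -0.8, -0.2]
width: 0.997
```

```bash
python3 - <<'E'
from look import *
rgb,P,K,W=look("w6")
circ(P,(.671,-.037),.05,.02,.035,"cap");circ(P,(.538,-.035),.025,.02,.09,"coup");circ(P,(.538,-.035),.025,.05,.09,"couptop")
q=P[(P[:,0]>.708)&(abs(P[:,1]+.03)<.06)&(P[:,2]>.04)];print("machine xmin",[ (z,q[(q[:,2]>z)&(q[:,2]<z+.05)][:,0].min().round(3) if ((q[:,2]>z)&(q[:,2]<z+.05)).any() else None) for z in (.04,.09,.14,.19)])
cv2.imwrite("pics/w6c.png",cv2.resize(cv2.imread("pics/w6.png"),(768,576),interpolation=3))
E
python3 d.py .672 -.037 .12 90
```

```text
t 14.2 tcp [ 0.624  -0.0294  0.1901] rot [-3.135 -0.004  1.576] w 1.001 F [-1.3  1.1 -0.7]
cap 1015 circ 0.6715 -0.0374 D 0.0653 box mid 0.6713 -0.0369 size 0.0635 0.0635 z 0.0258
coup 693 circ 0.5389 -0.0358 D 0.0228 box mid 0.5391 -0.0358 size 0.0217 0.0218 z 0.0462
couptop 254 circ 0.539 -0.0358 D 0.0146 box mid 0.5394 -0.0356 size 0.0132 0.0132 z 0.0597
machine xmin [(0.04, np.float64(0.779)), (0.09, np.float64(0.776)), (0.14, np.float64(0.776)), (0.19, None)]
shift mm [ 48.   -7.6 -70.1] turn deg [-0.2 -0.4 -0.3] tcp [ 0.624  -0.0294  0.1901] w 1.001 F [-1.3  1.1 -0.7] t 14.2
```

View pics/w6c.png

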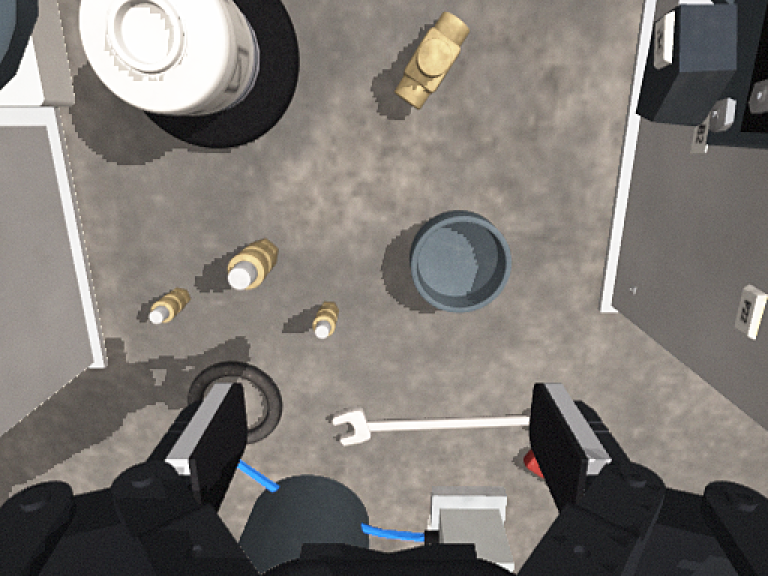

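The enlarged view shows the 65 mm cap, open side up, at (460,260). The large coupler at (250,262) is clearly bigger than the two small ones at (170,305) and (325,320). The canister stands on the pad at upper left. I'll pick the cap.

>>> apply_moves --plan '[{"ax":-0.2,"ay":-0.4,"az":-0.3,"x":25,"y":-6,"z":-15,"claw":-1},{"ax":0,"ay":0,"az":0,"x":22,"y":-2,"z":-25,"claw":-1},{"ax":0,"ay":0,"az":0,"x":3,"y":0,"z":-25,"claw":-1},{"ax":0,"ay":0,"az":0,"x":0,"y":0,"z":-20,"claw":-1},{"ax":0,"ay":0,"az":0,"x":0,"y":0,"z":0,"claw":-1}]'

```text
time_s: 14.7
tool_pos: [0.6675, -0.033, 0.0975]
tcp_rot: [-3.13, -0.003, 1.573]
ft_force: [-0.7, 0.1, -0.9]
width: 1.004
```

```bash
python3 d.py .6714 -.0371 .02 90
```

```text
shift mm [  3.9  -4.1 -77.5] turn deg [-0.2 -0.7 -0.1] tcp [ 0.6675 -0.033   0.0975] w 1.004 F [-0.7  0.1 -0.9] t 14.7
```

>>> apply_moves --plan '[{"ax":-0.2,"ay":-0.7,"az":0,"x":4,"y":-4,"z":-20,"claw":-1},{"ax":0,"ay":0,"az":0,"x":0,"y":0,"z":-25,"claw":-1},{"ax":0,"ay":0,"az":0,"x":0,"y":0,"z":-20,"claw":-1},{"ax":0,"ay":0,"az":0,"x":0,"y":0,"z":0,"claw":-1}]'

```text
time_s: 15.1
tool_pos: [0.6696, -0.0338, 0.0331]
tcp_rot: [3.14, 0.0, 1.576]
ft_force: [-0.7, -0.9, 0.1]
width: 1.002
```

```bash
python3 d.py .6714 -.0371 .00 90
```

```text
shift mm [  1.8  -3.3 -33.1] turn deg [ 0.   0.1 -0.3] tcp [ 0.6696 -0.0338  0.0331] w 1.002 F [-0.7 -0.9  0.1] t 15.1
```

>>> apply_moves --plan '[{"ax":0,"ay":0,"az":-0.3,"x":2,"y":-3,"z":-15,"claw":-1},{"ax":0,"ay":0,"az":0,"x":0,"y":-1,"z":-12,"claw":-1},{"ax":0,"ay":0,"az":0,"x":0,"y":0,"z":-4,"claw":-1},{"ax":0,"ay":0,"az":0,"x":0,"y":0,"z":0,"claw":-1}]'

```text
time_s: 15.5
tool_pos: [0.673, -0.0374, 0.0035]
tcp_rot: [3.137, 0.001, 1.572]
ft_force: [0.3, -1.0, 0.8]
width: 1.001
```

```bash
python3 d.py .6714 -.0371 .00 90
```

```text
shift mm [-1.6  0.3 -3.5] turn deg [ 0.   0.3 -0. ] tcp [ 0.673  -0.0374  0.0035] w 1.001 F [ 0.3 -1.   0.8] t 15.5
```

>>> apply_moves --plan '[{"ax":0,"ay":0.3,"az":0,"x":-2,"y":0,"z":-3,"claw":-1},{"ax":0,"ay":0,"az":0,"x":0,"y":0,"z":0,"claw":1},{"ax":0,"ay":0,"az":0,"x":0,"y":0,"z":0,"claw":1},{"ax":0,"ay":0,"az":0,"x":0,"y":0,"z":0,"claw":1},{"ax":0,"ay":0,"az":0,"x":0,"y":0,"z":0,"claw":1}]'

```text
time_s: 16.0
tool_pos: [0.6721, -0.0376, 0.0025]
tcp_rot: [3.14, 0.001, 1.571]
ft_force: [0.2, -0.9, 0.0]
width: 0.739
```

>>> apply_moves --plan '[{"ax":0,"ay":0,"az":0,"x":0,"y":0,"z":20,"claw":1},{"ax":0,"ay":0,"az":0,"x":0,"y":0,"z":40,"claw":1},{"ax":0,"ay":0,"az":0,"x":0,"y":0,"z":45,"claw":1},{"ax":0,"ay":0,"az":0,"x":-5,"y":0,"z":45,"claw":1},{"ax":0,"ay":0,"az":0,"x":-10,"y":10,"z":25,"claw":1},{"ax":0,"ay":0,"az":0,"x":0,"y":0,"z":0,"claw":1}]'

```text
time_s: 16.6
tool_pos: [0.6539, -0.0271, 0.1821]
tcp_rot: [-3.14, 0.001, 1.571]
ft_force: [0.7, -0.6, -0.3]
width: 0.744
```

```bash
python3 d.py .517 .088 .15 90
```

```text
shift mm [-136.9  115.1  -32.1] turn deg [ 0.  -0.1 -0. ] tcp [ 0.6539 -0.0271  0.1821] w 0.744 F [ 0.7 -0.6 -0.3] t 16.6
```

>>> apply_moves --plan '[{"ax":0,"ay":0,"az":0,"x":-25,"y":20,"z":0,"claw":1},{"ax":0,"ay":0,"az":0,"x":-35,"y":30,"z":0,"claw":1},{"ax":0,"ay":0,"az":0,"x":-35,"y":30,"z":-5,"claw":1},{"ax":0,"ay":0,"az":0,"x":-25,"y":22,"z":-10,"claw":1},{"ax":0,"ay":0,"az":0,"x":-10,"y":8,"z":-5,"claw":1},{"ax":0,"ay":0,"az":0,"x":0,"y":0,"z":0,"claw":1}]'

```text
time_s: 17.2
tool_pos: [0.5184, 0.0844, 0.1572]
tcp_rot: [-3.138, 0.001, 1.569]
ft_force: [-0.1, 0.0, -1.4]
width: 0.742
```

```bash
python3 d.py .517 .088 .12 90
```

```text
shift mm [ -1.4   3.6 -37.2] turn deg [ 0.1 -0.2  0.1] tcp [0.5184 0.0844 0.1572] w 0.742 F [-0.1  0.  -1.4] t 17.2
```

>>> apply_moves --plan '[{"ax":0,"ay":0,"az":0,"x":-1,"y":3,"z":-15,"claw":1},{"ax":0,"ay":0,"az":0,"x":0,"y":0,"z":-15,"claw":1},{"ax":0,"ay":0,"az":0,"x":0,"y":0,"z":-10,"claw":1},{"ax":0,"ay":0,"az":0,"x":0,"y":0,"z":0,"claw":1}]'

```text
time_s: 17.6
tool_pos: [0.52, 0.0857, 0.1149]
tcp_rot: [-3.139, 0.002, 1.569]
ft_force: [-0.9, -0.5, -0.1]
width: 0.739
```

```bash
python3 d.py .517 .088 .0945 90
```

```text
shift mm [ -3.    2.3 -20.4] turn deg [ 0.1 -0.1  0.1] tcp [0.52   0.0857 0.1149] w 0.739 F [-0.9 -0.5 -0.1] t 17.6
```

>>> apply_moves --plan '[{"ax":0,"ay":0,"az":0,"x":-3,"y":2,"z":-10,"claw":1},{"ax":0,"ay":0,"az":0,"x":0,"y":0,"z":-6,"claw":1},{"ax":0,"ay":0,"az":0,"x":0,"y":0,"z":-2,"claw":1},{"ax":0,"ay":0,"az":0,"x":0,"y":0,"z":0,"claw":1}]'

```text
time_s: 18.0
tool_pos: [0.5181, 0.0869, 0.0959]
tcp_rot: [-3.14, 0.003, 1.568]
ft_force: [0.9, -0.2, 0.2]
width: 0.735
```

```bash
python3 d.py .517 .088 .0945 90
```

```text
shift mm [-1.1  1.1 -1.4] turn deg [ 0.1 -0.1  0.2] tcp [0.5181 0.0869 0.0959] w 0.735 F [ 0.9 -0.2  0.2] t 18.0
```

>>> apply_moves --plan '[{"ax":0,"ay":0,"az":0,"x":-1,"y":1,"z":-1.5,"claw":1},{"ax":0,"ay":0,"az":0,"x":0,"y":0,"z":-0.5,"claw":1},{"ax":0,"ay":0,"az":0,"x":0,"y":0,"z":0,"claw":-0.8},{"ax":0,"ay":0,"az":0,"x":0,"y":0,"z":0,"claw":-1},{"ax":0,"ay":0,"az":0,"x":0,"y":0,"z":0,"claw":-1},{"ax":0,"ay":0,"az":0,"x":0,"y":0,"z":20,"claw":-1},{"ax":0,"ay":0,"az":0,"x":0,"y":0,"z":30,"claw":-1},{"ax":0,"ay":0,"az":0,"x":0,"y":0,"z":35,"claw":-1}]'

```text
time_s: 18.8
tool_pos: [0.5145, 0.0879, 0.1783]
tcp_rot: [-3.134, 0.003, 1.568]
ft_force: [1.5, 0.1, 0.8]
width: 1.001
```

>>> apply_moves --plan '[{"ax":0,"ay":0,"az":0,"x":0,"y":0,"z":30,"claw":-1},{"ax":0,"ay":0,"az":0,"x":0,"y":0,"z":10,"claw":-1},{"ax":0,"ay":0,"az":0,"x":0,"y":0,"z":0,"claw":-1}]'

```text
time_s: 19.1
tool_pos: [0.5167, 0.088, 0.2242]
tcp_rot: [-3.141, 0.002, 1.568]
ft_force: [-0.4, -0.2, -0.3]
width: 1.0
```

```bash
python3 - <<'E'
from look import *
rgb,P,K,W=look("w7")
circ(P,(.517,.088),.045,.112,.13,"cap rim");circ(P,(.517,.088),.02,.09,.11,"floor");circ(P,(.517,.0885),.07,.009,.02,"pad")
r,d,K,W,_=cam("side"); P=cloud(d,K,W).reshape(-1,3); circ(P,(.519,.0915),.05,.112,.13,"side rim"); circ(P,(.519,.0915),.05,.06,.078,"side can")
save("s3",r)
E
python3 d.py .539 -.0358 .13 90
```

```text
t 19.15 tcp [0.5164 0.088  0.2234] rot [-3.141e+00  3.000e-03  1.568e+00] w 0.997 F [-0.1 -0.2 -1. ]
cap rim 1490 circ 0.5175 0.0881 D 0.0654 box mid 0.5174 0.0884 size 0.0638 0.064 z 0.1176
floor 1666 circ 0.517 0.088 D 0.04 box mid 0.517 0.0881 size 0.0388 0.038 z 0.0979
pad 2858 circ 0.5167 0.0877 D 0.1068 box mid 0.5169 0.1029 size 0.1033 0.0746 z 0.0138
side rim 427 circ 0.5165 0.0901 D 0.0675 box mid 0.5176 0.09 size 0.0626 0.0643 z 0.1178
side can 312 circ 0.5173 0.0951 D 0.0671 box mid 0.5173 0.1087 size 0.0664 0.0302 z 0.0695
shift mm [  23.2 -123.8  -92.4] turn deg [ 0.1 -0.2  0.2] tcp [0.5158 0.088  0.2224] w 1.002 F [-0.1  0.5 -0.6] t 19.2
```

The cap is centred within 1 mm, rim at 118 mm and floor at 98 mm. Next I'll look at the coupler from close to get its yaw.

>>> apply_moves --plan '[{"ax":0,"ay":0,"az":0,"x":5,"y":-30,"z":0,"claw":-1},{"ax":0,"ay":0,"az":0,"x":7,"y":-40,"z":-5,"claw":-1},{"ax":0,"ay":0,"az":0,"x":7,"y":-35,"z":-20,"claw":-1},{"ax":0,"ay":0,"az":0,"x":5,"y":-20,"z":-30,"claw":-0.2},{"ax":0,"ay":0,"az":0,"x":0,"y":0,"z":0,"claw":-0.2}]'

```text
time_s: 19.7
tool_pos: [0.5365, -0.04, 0.1584]
tcp_rot: [-3.13, 0.001, 1.571]
ft_force: [-0.9, 0.8, 0.8]
width: 0.693
```

```bash
python3 d.py .539 -.0358 .1 90; python3 - <<'E'
from look import *
rgb,P,K,W=look("w8")
circ(P,(.539,-.0358),.025,.05,.09,"couptop");circ(P,(.539,-.0358),.025,.01,.09,"coup")
M=P.reshape(384,512,3); m=(np.hypot(M[:,:,0]-.539,M[:,:,1]+.0358)<.025)&(M[:,:,2]>.008)
v,u=np.where(m); print(u.min(),u.max(),v.min(),v.max())
c=rgb[max(v.min()-25,0):v.max()+25,u.min()-25:u.max()+25]; k=600/max(c.shape[:2]); save("w8c",cv2.resize(c,None,fx=k,fy=k,interpolation=3))
E
```

```text
shift mm [  2.5   4.2 -58.4] turn deg [ 0.1 -0.7 -0. ] tcp [ 0.5365 -0.04    0.1584] w 0.693 F [-0.9  0.8  0.8] t 19.7
t 19.75 tcp [ 0.5371 -0.039   0.1602] rot [-3.132e+00  1.000e-03  1.571e+00] w 0.61 F [-0.2 -0.7  0.4]
couptop 299 circ 0.5384 -0.0353 D 0.0139 box mid 0.5383 -0.0353 size 0.0133 0.0126 z 0.0598
coup 789 circ 0.5387 -0.036 D 0.0229 box mid 0.5386 -0.035 size 0.0213 0.0203 z 0.0465
170 362 158 383
```

View pics/w8c.png

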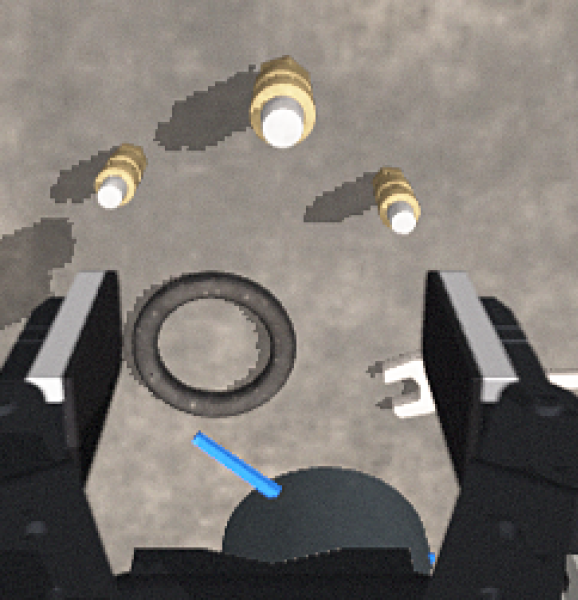

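```bash
python3 - <<'E'
import cv2,numpy as np
a=cv2.imread("pics/w8.png")[150:200,240:290]; b=cv2.imread("pics/w6.png")[150:200,140:190]
cv2.imwrite("pics/cz.png",np.hstack([cv2.resize(x,(400,400),interpolation=3) for x in(a,b)]))
E
```

```text
(no output)
```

View pics/cz.png

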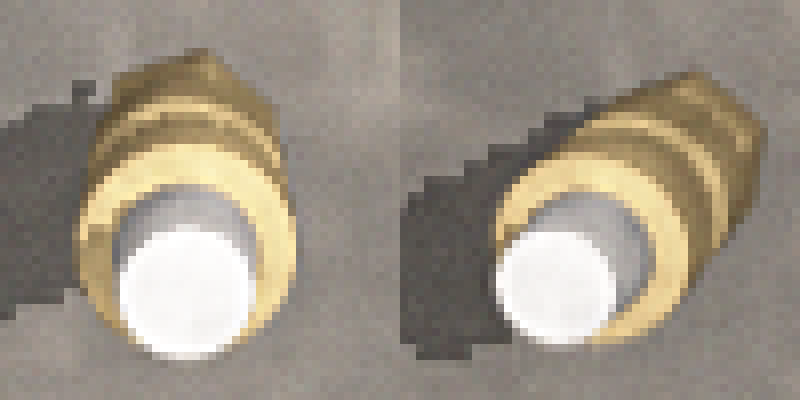

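The hexagon's flats are turned about −10° from the x axis, so I'll use a tool yaw of 80°. The coupler will self-align if it's slightly off.

```bash
python3 d.py .5387 -.0358 .08 80
```

```text
shift mm [  1.6   3.2 -80.2] turn deg [ -0.   -0.6 -10. ] tcp [ 0.5371 -0.039   0.1602] w 0.61 F [-0.2 -0.7  0.4] t 19.75
```

>>> apply_moves --plan '[{"ax":0,"ay":-0.5,"az":-5,"x":2,"y":3,"z":-20,"claw":-0.1},{"ax":0,"ay":0,"az":-5,"x":0,"y":0,"z":-25,"claw":-0.1},{"ax":0,"ay":0,"az":0,"x":0,"y":0,"z":-20,"claw":-0.1},{"ax":0,"ay":0,"az":0,"x":0,"y":0,"z":0,"claw":-0.1}]'

```text
time_s: 20.15
tool_pos: [0.5387, -0.0323, 0.0946]
tcp_rot: [-3.14, -0.001, 1.392]
ft_force: [-1.0, 0.1, -0.5]
width: 0.548
```

```bash
python3 d.py .5387 -.0358 .027 80
```

```text
shift mm [ -0.   -3.5 -67.6] turn deg [-0.1 -0.1  0.3] tcp [ 0.5387 -0.0323  0.0946] w 0.548 F [-1.   0.1 -0.5] t 20.15
```

>>> apply_moves --plan '[{"ax":0,"ay":0,"az":0.3,"x":0,"y":-3,"z":-15,"claw":-0.1},{"ax":0,"ay":0,"az":0,"x":0,"y":-1,"z":-20,"claw":-0.1},{"ax":0,"ay":0,"az":0,"x":0,"y":0,"z":-15,"claw":-0.1},{"ax":0,"ay":0,"az":0,"x":0,"y":0,"z":0,"claw":-0.1}]'

```text
time_s: 20.55
tool_pos: [0.5408, -0.0332, 0.0481]
tcp_rot: [3.139, -0.002, 1.402]
ft_force: [0.1, 0.4, 0.6]
width: 0.55
```

```bash
python3 d.py .5387 -.0358 .027 80
```

```text
shift mm [ -2.1  -2.6 -21.1] turn deg [-0.1  0.2 -0.4] tcp [ 0.5408 -0.0332  0.0481] w 0.55 F [0.1 0.4 0.6] t 20.55
```

>>> apply_moves --plan '[{"ax":0,"ay":0,"az":-0.4,"x":-2,"y":-2.5,"z":-12,"claw":-0.1},{"ax":0,"ay":0,"az":0,"x":0,"y":-0.5,"z":-8,"claw":-0.1},{"ax":0,"ay":0,"az":0,"x":0,"y":0,"z":0,"claw":-0.1}]'

```text
time_s: 20.85
tool_pos: [0.5405, -0.0357, 0.0298]
tcp_rot: [3.135, -0.002, 1.397]
ft_force: [0.4, 0.2, -0.0]
width: 0.55
```

```bash
python3 d.py .5387 -.0358 .027 80
```

```text
shift mm [-1.8 -0.1 -2.8] turn deg [-0.   0.4 -0. ] tcp [ 0.5405 -0.0357  0.0298] w 0.55 F [ 0.4  0.2 -0. ] t 20.85
```

>>> apply_moves --plan '[{"ax":0,"ay":0,"az":0,"x":0,"y":0,"z":0,"claw":1},{"ax":0,"ay":0,"az":0,"x":0,"y":0,"z":0,"claw":1},{"ax":0,"ay":0,"az":0,"x":0,"y":0,"z":0,"claw":1},{"ax":0,"ay":0,"az":0,"x":0,"y":0,"z":0,"claw":1},{"ax":0,"ay":0,"az":0,"x":0,"y":0,"z":0,"claw":1}]' --newtons 25

```text
time_s: 21.35
tool_pos: [0.5412, -0.0357, 0.031]
tcp_rot: [3.134, -0.002, 1.396]
ft_force: [-0.6, 0.4, -0.6]
width: 0.284
```

```bash
python3 d.py .5387 -.0358 .027 80; python3 - <<'E'
from look import *
rgb,P,K,W=look("w9"); save("w9c",rgb)
r,d,K,W,_=cam("side"); c=r[60:260,180:400]; save("s9c",np.hstack([cv2.resize(c,(440,400),interpolation=3),cv2.resize(rgb[:,80:432],(360,400))]))
E
```

```text
shift mm [-2.5 -0.1 -4. ] turn deg [-0.   0.4 -0. ] tcp [ 0.5412 -0.0357  0.031 ] w 0.284 F [-0.6  0.4 -0.6] t 21.35
t 21.4 tcp [ 0.5412 -0.0358  0.031 ] rot [ 3.134e+00 -2.000e-03  1.396e+00] w 0.287 F [ 0.2 -0.3 -0.9]
```

View pics/s9c.png

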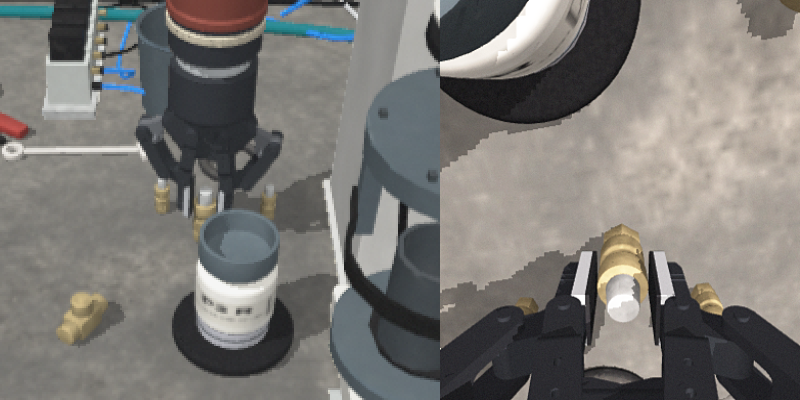

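The width of 0.287 corresponds to about 26 mm by the linkage geometry (fitted to the known 64, 65 and 68 mm grips). A face grip should read 20 mm, so the bar is held on its corners, roughly 25–30° off. Hexagon symmetry can't give me the sign, so I'll open, turn +25° and test.

>>> apply_moves --plan '[{"ax":0,"ay":0.4,"az":0,"x":0,"y":0,"z":-1,"claw":0.1},{"ax":0,"ay":0,"az":0,"x":0,"y":0,"z":0,"claw":0.1},{"ax":0,"ay":0,"az":8.3,"x":0,"y":0,"z":-1,"claw":0.1},{"ax":0,"ay":0,"az":8.3,"x":0,"y":0,"z":0,"claw":0.1},{"ax":0,"ay":0,"az":8.3,"x":0,"y":0,"z":0,"claw":0.1},{"ax":0,"ay":0,"az":3,"x":0,"y":0,"z":0,"claw":0.1},{"ax":0,"ay":0,"az":0,"x":0,"y":0,"z":0,"claw":0.1}]'

```text
time_s: 22.15
tool_pos: [0.5418, -0.0358, 0.029]
tcp_rot: [3.141, -0.0, 1.902]
ft_force: [-0.6, -0.4, -0.3]
width: 0.451
```

```bash
python3 d.py .5405 -.0358 .029 105; python3 - <<'E'
from look import *
rgb,P,K,W=look("w10"); circ(P,(.54,-.0358),.025,.05,.09,"couptop")
E
```

```text
shift mm [-1.3  0.   0. ] turn deg [-0.  0. -4.] tcp [ 0.5418 -0.0358  0.029 ] w 0.451 F [-0.6 -0.4 -0.3] t 22.15
t 22.2 tcp [ 0.5418 -0.0359  0.029 ] rot [ 3.141 -0.     1.9  ] w 0.447 F [0.3 0.4 0. ]
couptop 3751 circ 0.54 -0.0356 D 0.0499 box mid 0.5394 -0.0353 size 0.0483 0.0348 z 0.0613
```

Yaw is 109° (+29°). I'll close and read the width.

>>> apply_moves --plan '[{"ax":0,"ay":0,"az":0,"x":-1,"y":0,"z":0,"claw":1},{"ax":0,"ay":0,"az":0,"x":0,"y":0,"z":0,"claw":1},{"ax":0,"ay":0,"az":0,"x":0,"y":0,"z":0,"claw":1},{"ax":0,"ay":0,"az":0,"x":0,"y":0,"z":0,"claw":1}]' --newtons 25

```text
time_s: 22.6
tool_pos: [0.5409, -0.0359, 0.0291]
tcp_rot: [3.141, -0.0, 1.896]
ft_force: [-0.3, -0.0, -0.5]
width: 0.285
```

```bash
python3 - <<'E'
from look import *
rgb,P,K,W=look("w11"); a=cv2.imread("pics/w9.png")[:,:,::-1][190:320,190:320]
save("w11c",np.hstack([cv2.resize(x,(400,400),interpolation=3) for x in (a,rgb[190:320,190:320])]))
E
```

```text
t 22.65 tcp [ 0.5409 -0.0359  0.0291] rot [ 3.141 -0.     1.896] w 0.287 F [-0.3 -0.3  0. ]
```

View pics/w11c.png

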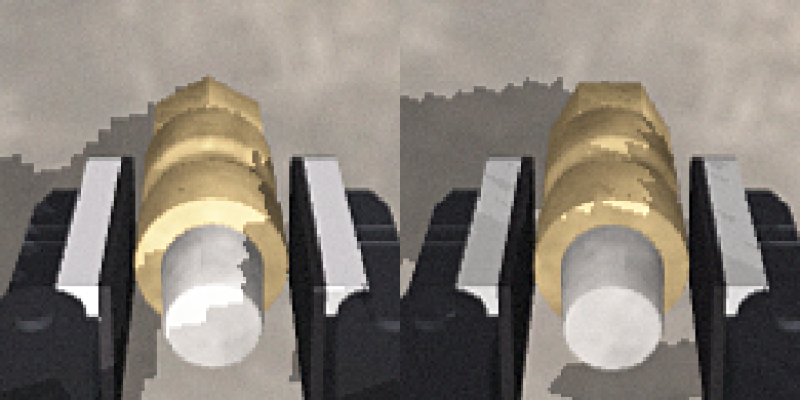

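The coupler hasn't turned: the hexagon shows a vertex toward the jaws' normal at 80° and a flat at 109°. Equal widths at 80° and 109° mean the bar is about 30° off both, so its faces are at 50°. I'll turn to yaw 50°.

>>> apply_moves --plan '[{"ax":0,"ay":0,"az":0,"x":0,"y":0,"z":0,"claw":0.1},{"ax":0,"ay":0,"az":0,"x":0,"y":0,"z":0,"claw":0.1},{"ax":0,"ay":0,"az":-8.4,"x":0,"y":0,"z":0,"claw":0.1},{"ax":0,"ay":0,"az":-8.4,"x":0,"y":0,"z":0,"claw":0.1},{"ax":0,"ay":0,"az":-8.4,"x":0,"y":0,"z":0,"claw":0.1},{"ax":0,"ay":0,"az":-8.4,"x":0,"y":0,"z":0,"claw":0.1},{"ax":0,"ay":0,"az":-8.4,"x":0,"y":0,"z":0,"claw":0.1},{"ax":0,"ay":0,"az":0,"x":0,"y":0,"z":0,"claw":0.1}]'

```text
time_s: 23.45
tool_pos: [0.5404, -0.0358, 0.0289]
tcp_rot: [-3.141, -0.0, 1.142]
ft_force: [-1.0, -0.7, 1.0]
width: 0.45
```

```bash
python3 d.py .5405 -.0358 .029 50
```

```text
shift mm [0.1 0.  0.1] turn deg [ -0.   -0.  -15.5] tcp [ 0.5404 -0.0358  0.0289] w 0.45 F [-1.  -0.7  1. ] t 23.45
```

>>> apply_moves --plan '[{"ax":0,"ay":0,"az":-8.4,"x":0,"y":0,"z":0,"claw":0.1},{"ax":0,"ay":0,"az":-7,"x":0,"y":0,"z":0,"claw":0.1},{"ax":0,"ay":0,"az":0,"x":0,"y":0,"z":0,"claw":0.1},{"ax":0,"ay":0,"az":0,"x":0,"y":0,"z":0,"claw":1},{"ax":0,"ay":0,"az":0,"x":0,"y":0,"z":0,"claw":1},{"ax":0,"ay":0,"az":0,"x":0,"y":0,"z":0,"claw":1},{"ax":0,"ay":0,"az":0,"x":0,"y":0,"z":0,"claw":1},{"ax":0,"ay":0,"az":0,"x":0,"y":0,"z":0,"claw":1}]' --newtons 25

```text
time_s: 24.25
tool_pos: [0.5404, -0.0358, 0.0289]
tcp_rot: [-3.141, -0.0, 0.894]
ft_force: [-0.9, 0.2, 0.6]
width: 0.216
```

```bash
python3 d.py .5405 -.0358 .029 50
```

```text
shift mm [0.1 0.  0.1] turn deg [-0.  -0.  -1.2] tcp [ 0.5404 -0.0358  0.0289] w 0.216 F [-0.9  0.2  0.6] t 24.25
```

Width 0.216 is a 20 mm face grip. I'll lift.

>>> apply_moves --plan '[{"ax":0,"ay":0,"az":0,"x":0,"y":0,"z":0,"claw":1},{"ax":0,"ay":0,"az":0,"x":0,"y":0,"z":20,"claw":1},{"ax":0,"ay":0,"az":0,"x":0,"y":0,"z":40,"claw":1},{"ax":0,"ay":0,"az":0,"x":0,"y":0,"z":45,"claw":1},{"ax":0,"ay":0,"az":0,"x":0,"y":0,"z":45,"claw":1},{"ax":0,"ay":0,"az":0,"x":0,"y":0,"z":30,"claw":1},{"ax":0,"ay":0,"az":0,"x":0,"y":0,"z":0,"claw":1}]' --newtons 50

```text
time_s: 24.95
tool_pos: [0.5366, -0.0351, 0.2138]
tcp_rot: [-3.136, 0.002, 0.897]
ft_force: [0.3, -0.1, -0.7]
width: 0.215
```

```bash
python3 d.py .5172 .088 .19 51; python3 - <<'E'
from look import *
rgb,P,K,W=look("w12")
c=arm.read_state()["tool_pos"]; circ(P,c,.012,c[2]+.02,c[2]+.04,"coupler tip (expect z +.031)")
E
```

```text
shift mm [-19.4 123.1 -23.8] turn deg [-0.1 -0.3 -0.4] tcp [ 0.5366 -0.0351  0.2138] w 0.215 F [ 0.3 -0.1 -0.7] t 24.95
t 25.0 tcp [ 0.5359 -0.035   0.2119] rot [-3.135e+00  3.000e-03  8.970e-01] w 0.208 F [-0.2 -0.3 -1.3]
coupler tip (expect z +.031) 1828 circ 0.5359 -0.035 D 0.0241 box mid 0.5359 -0.0347 size 0.0229 0.0221 z 0.2444
```

>>> apply_moves --plan '[{"ax":0,"ay":0,"az":0,"x":-3,"y":25,"z":0,"claw":1},{"ax":0,"ay":0,"az":0,"x":-5,"y":35,"z":0,"claw":1},{"ax":0,"ay":0,"az":0,"x":-5,"y":35,"z":0,"claw":1},{"ax":0,"ay":0,"az":0,"x":-4,"y":22,"z":-5,"claw":1},{"ax":0,"ay":0,"az":0,"x":0,"y":5,"z":-5,"claw":1},{"ax":0,"ay":0,"az":0,"x":0,"y":0,"z":0,"claw":1}]'

```text
time_s: 25.6
tool_pos: [0.5142, 0.09, 0.1935]
tcp_rot: [-3.127, 0.01, 0.896]
ft_force: [1.0, -0.8, -0.6]
width: 0.213
```

```bash
python3 d.py .5172 .088 .16 51
```

```text
shift mm [  3.   -2.  -33.5] turn deg [-0.1 -1.  -0.3] tcp [0.5142 0.09   0.1935] w 0.213 F [ 1.  -0.8 -0.6] t 25.6
```

>>> apply_moves --plan '[{"ax":-0.1,"ay":-1,"az":0,"x":3,"y":-2,"z":-12,"claw":1},{"ax":0,"ay":0,"az":0,"x":0,"y":0,"z":-12,"claw":1},{"ax":0,"ay":0,"az":0,"x":0,"y":0,"z":-6,"claw":1},{"ax":0,"ay":0,"az":0,"x":0,"y":0,"z":0,"claw":1}]'

```text
time_s: 26.0
tool_pos: [0.5166, 0.085, 0.1599]
tcp_rot: [-3.139, 0.004, 0.894]
ft_force: [-0.4, 0.6, -0.9]
width: 0.212
```

```bash
python3 d.py .5172 .088 .14 51
```

```text
shift mm [  0.6   3.  -19.9] turn deg [ 0.1 -0.3 -0.2] tcp [0.5166 0.085  0.1599] w 0.212 F [-0.4  0.6 -0.9] t 26.0
```

>>> apply_moves --plan '[{"ax":0,"ay":-0.3,"az":0,"x":0,"y":3,"z":-10,"claw":1},{"ax":0,"ay":0,"az":0,"x":0,"y":0,"z":-10,"claw":1},{"ax":0,"ay":0,"az":0,"x":0,"y":0,"z":-7,"claw":1},{"ax":0,"ay":0,"az":0,"x":0,"y":0,"z":0,"claw":1}]'

```text
time_s: 26.4
tool_pos: [0.5173, 0.0866, 0.132]
tcp_rot: [3.14, 0.001, 0.892]
ft_force: [-0.1, 0.4, -1.1]
width: 0.211
```

```bash
python3 d.py .5172 .088 .127 51
```

```text
shift mm [-0.1  1.4 -5. ] turn deg [ 0.1  0.  -0.1] tcp [0.5173 0.0866 0.132 ] w 0.211 F [-0.1  0.4 -1.1] t 26.4
```

>>> apply_moves --plan '[{"ax":0,"ay":0,"az":0,"x":0,"y":1.5,"z":-2.5,"claw":1},{"ax":0,"ay":0,"az":0,"x":0,"y":0,"z":-1.5,"claw":1},{"ax":0,"ay":0,"az":0,"x":0,"y":0,"z":0,"claw":1}]'

```text
time_s: 26.7
tool_pos: [0.5179, 0.088, 0.1283]
tcp_rot: [3.139, 0.0, 0.892]
ft_force: [-0.2, -0.4, -0.6]
width: 0.21
```

```bash
python3 d.py .5172 .088 .127 51
```

```text
shift mm [-0.7 -0.  -1.3] turn deg [ 0.1  0.1 -0.1] tcp [0.5179 0.088  0.1283] w 0.21 F [-0.2 -0.4 -0.6] t 26.7
```

>>> apply_moves --plan '[{"ax":0,"ay":0,"az":0,"x":-0.5,"y":0,"z":-1,"claw":1},{"ax":0,"ay":0,"az":0,"x":0,"y":0,"z":-0.5,"claw":1},{"ax":0,"ay":0,"az":0,"x":0,"y":0,"z":0,"claw":0.3},{"ax":0,"ay":0,"az":0,"x":0,"y":0,"z":0,"claw":0},{"ax":0,"ay":0,"az":0,"x":0,"y":0,"z":0,"claw":0},{"ax":0,"ay":0,"az":0,"x":0,"y":0,"z":15,"claw":0},{"ax":0,"ay":0,"az":0,"x":0,"y":0,"z":30,"claw":0},{"ax":0,"ay":0,"az":0,"x":0,"y":0,"z":35,"claw":0}]'

```text
time_s: 27.5
tool_pos: [0.5146, 0.0879, 0.2056]
tcp_rot: [-3.138, 0.005, 0.892]
ft_force: [1.0, -0.1, 0.0]
width: 0.497
```

>>> apply_moves --plan '[{"ax":0,"ay":0,"az":0,"x":0,"y":0,"z":35,"claw":0},{"ax":0,"ay":0,"az":0,"x":0,"y":0,"z":10,"claw":0},{"ax":0,"ay":0,"az":0,"x":0,"y":0,"z":0,"claw":0}]'

```text
time_s: 27.8
tool_pos: [0.5164, 0.088, 0.2564]
tcp_rot: [3.14, 0.001, 0.892]
ft_force: [0.2, 0.1, -1.1]
width: 0.5
```

```bash
python3 - <<'E'
from look import *
rgb,P,K,W=look("w13")
circ(P,(.517,.088),.015,.145,.17,"coupler top");circ(P,(.517,.088),.045,.112,.122,"cap rim")
r,d,K,W,_=cam("side"); P=cloud(d,K,W).reshape(-1,3); circ(P,(.519,.091),.015,.145,.17,"side coupler top"); circ(P,(.519,.091),.045,.112,.122,"side rim")
t,d,K,W,_=cam("top"); P=cloud(d,K,W).reshape(-1,3);circ(P,(.645,.082),.05,.012,.05,"tee"); circ(P,(.488,-.14),.06,.006,.02,"ring"); P0=np.load("topP.npy").reshape(-1,3); circ(P0,(.645,.082),.05,.012,.05,"tee0");circ(P0,(.488,-.14),.06,.006,.02,"ring0")
save("fin",np.hstack([cv2.resize(r[60:300,150:390],(400,400),interpolation=3),cv2.resize(rgb,(400,300)) if 0 else cv2.resize(rgb[:,64:448],(400,400))]))
E
```

```text
t 27.85 tcp [0.5162 0.088  0.2557] rot [3.14e+00 1.00e-03 8.92e-01] w 0.499 F [-0.3 -0.   0.4]
coupler top 344 circ 0.5175 0.0878 D 0.0213 box mid 0.5167 0.0891 size 0.0177 0.0153 z 0.1575
cap rim 1227 circ 0.5178 0.088 D 0.0655 box mid 0.5179 0.0884 size 0.0636 0.0636 z 0.1174
side coupler top 128 circ 0.5177 0.0891 D 0.0217 box mid 0.5177 0.0903 size 0.0202 0.016 z 0.1535
side rim 413 circ 0.5177 0.0899 D 0.0664 box mid 0.5176 0.0912 size 0.0627 0.0621 z 0.1176
tee few 0
ring 316 circ 0.5081 -0.154 D 0.0706 box mid 0.5085 -0.1542 size 0.0678 0.068 z 0.0103
tee0 174 circ 0.6469 0.0824 D 0.0531 box mid 0.6468 0.0824 size 0.0382 0.0501 z 0.0216
ring0 322 circ 0.5081 -0.1541 D 0.0711 box mid 0.5084 -0.1541 size 0.0675 0.0682 z 0.0101
```

View pics/fin.png

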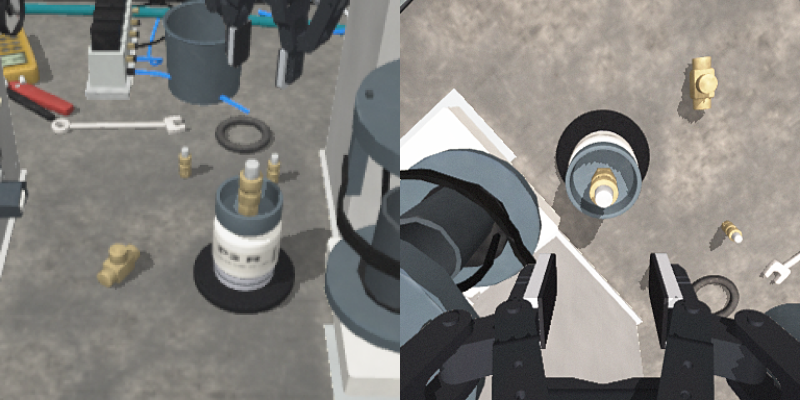

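The column stands upright and centred, with the coupler inside the cap and its top at 158 mm. The tee, ring and small couplers are where they were; the top camera's view of the tee was hidden by the arm. The robot is clear of everything, so I'm handing in.

```bash
python3 -c "
from station import arm
print(arm.sign_off())"
```

```text
the job is handed in; nothing more can be done
None
```

The column is built on the pad in the order you asked (disc, canister, cap, then the largest coupler upright inside the cap), and I've handed it in. The hand-in gives no verdict, so what follows is from my own last checks, at about 28 s of the 120 s.

- **Centring:** each piece measured within about 1 mm of the one below it, seen from the wrist camera. Heights came out as expected: disc top at 34 mm, cap floor at 98 mm, cap rim at about 118 mm, coupler top at 158 mm.
- **Left alone:** the rubber ring measured unmoved. The brass tee was hidden from the top camera by the arm at the end, so I didn't measure it again. The final side and wrist pictures show it apparently where it was, and no move touched it.
- **Camera disagreement:** the fixed cameras differ by 2–4 mm from each other and up to about 2 mm from the wrist camera. I worked from the wrist camera.
- **Coupler grip:** the first two grips took it by its corners, about 27 mm wide instead of 20 mm. I let go, turned the gripper and took it again by its faces before lifting. It shifted about 2 mm along the worktop before the lift.

The gripper was open and well clear above the column when I handed in.

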